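# Load the swivel tea tray, mug handles on their lines

## Task

Get the guests' tea tray ready: push the swivel tray round its pivot pin until it rests right against the first stop peg (the one on your side), then stand every mug upright in the middle of its own round dark place, any mug on any place, turned so that its handle points along that place's dark line. When all the mugs stand so, push the loaded tray round until it rests right against the second stop peg, with every mug still on its place and its handle on its line; leave the kettle, dish, candle holder and tea jar where they are.

Things in the scene. Friction and masses are not known exactly. Their poses are not given: they have to be found in the camera images.
- tray (a joint): Angle (rad, anticlockwise from above) of the wooden tray about its pivot pin: 0 = against the first stop (tray lies across, free end to the robot's right), 1.13 = against the second stop (free end swung away from the robot). It stays where it is left; friction about 0.25 N m, so 1 to 3 N on a side turns it.
- pivot (a point): Pin's axis at the tray floor, 16 mm above the table (pin 14 mm thick, 18 mm higher). Axes turn with the tray: x to its free end, y to its anticlockwise side, z up. Tray: x from -40 to 262 mm, y from -120 to 120 mm, rim 8 mm thick all round. Heights above the table: underside 6, floor 16, rim top 44 mm.
- bracket: Fixed steel bracket under the tray; origin on the pivot axis at the table, z up; its -y is the tray's x at angle 0. Two strips 4 mm high lead to upright stop pegs (16 mm thick, 45 mm tall), at bracket (x, y) = (-128, -60) mm for the first, on the robot's side, and (109, 90) mm for the second. They meet the tray's long sides 60 mm ahead of the pivot.
- place1 (a point): Centre of a round dark wood inlay, 72 mm across, flush with the light wooden tray floor (its origin is the surface a mug stands on): in the row nearer the pivot, 100 mm ahead of it, 56 mm to the anticlockwise (+y) side. Same axes as pivot. A dark line 10 mm wide runs out from it to -x, towards the pivot end.
- mark1 (a point): Point on the dark line of place1, on the tray floor, 61 mm from the place's centre: where the handle's outermost point should be (seen from above).
- place2 (a point): Centre of a round dark wood inlay, 72 mm across, flush with the light wooden tray floor (its origin is the surface a mug stands on): in the row nearer the pivot, 100 mm ahead of it, 56 mm to the clockwise (-y) side. Same axes as pivot. A dark line 10 mm wide runs out from it to -x, towards the pivot end.
- mark2 (a point): Point on the dark line of place2, on the tray floor, 61 mm from the place's centre: where the handle's outermost point should be (seen from above).
- place3 (a point): Centre of a round dark wood inlay, 72 mm across, flush with the light wooden tray floor (its origin is the surface a mug stands on): in the row nearer the free end, 178 mm ahead of it, 56 mm to the anticlockwise (+y) side. Same axes as pivot. A dark line 10 mm wide runs out from it to +x, towards the free end.
- mark3 (a point): Point on the dark line of place3, on the tray floor, 61 mm from the place's centre: where the handle's outermost point should be (seen from above).
- place4 (a point): Centre of a round dark wood inlay, 72 mm across, flush with the light wooden tray floor (its origin is the surface a mug stands on): in the row nearer the free end, 178 mm ahead of it, 56 mm to the clockwise (-y) side. Same axes as pivot. A dark line 10 mm wide runs out from it to +x, towards the free end.
- mark4 (a point): Point on the dark line of place4, on the tray floor, 61 mm from the place's centre: where the handle's outermost point should be (seen from above).
- mug1: White mug with one handle (all mugs are alike; two to four are present): straight cylinder 62 mm across, 85 mm tall, wall 4 mm, open at the top, 260 g. Origin at the centre of its underside, z up along its axis, x from the axis towards the handle. The handle reaches 61 mm from the axis, is 12 mm thick and spans heights 16 to 74 mm. It stands on the table at first.
- handle1 (a point): Outermost point of mug1's handle, 61 mm from the axis, 45 mm above the mug's underside.
- mug2: White mug with one handle (all mugs are alike; two to four are present): straight cylinder 62 mm across, 85 mm tall, wall 4 mm, open at the top, 260 g. Origin at the centre of its underside, z up along its axis, x from the axis towards the handle. The handle reaches 61 mm from the axis, is 12 mm thick and spans heights 16 to 74 mm. It stands on the table at first.
- handle2 (a point): Outermost point of mug2's handle, 61 mm from the axis, 45 mm above the mug's underside.
- mug3: White mug with one handle (all mugs are alike; two to four are present): straight cylinder 62 mm across, 85 mm tall, wall 4 mm, open at the top, 260 g. Origin at the centre of its underside, z up along its axis, x from the axis towards the handle. The handle reaches 61 mm from the axis, is 12 mm thick and spans heights 16 to 74 mm. It stands on the table at first.
- handle3 (a point): Outermost point of mug3's handle, 61 mm from the axis, 45 mm above the mug's underside.
- mug4: White mug with one handle (all mugs are alike; two to four are present): straight cylinder 62 mm across, 85 mm tall, wall 4 mm, open at the top, 260 g. Origin at the centre of its underside, z up along its axis, x from the axis towards the handle. The handle reaches 61 mm from the axis, is 12 mm thick and spans heights 16 to 74 mm. It stands on the table at first.
- handle4 (a point): Outermost point of mug4's handle, 61 mm from the axis, 45 mm above the mug's underside.
- kettle: Bystander: red kettle with a black arched handle, 184 mm across, 225 mm tall, origin at the centre of its underside.
- dish: Bystander: narrow wooden boat-shaped dish, 330 mm long along its y, 80 mm wide, 35 mm tall, origin at the centre of its underside.
- candle: Bystander: blue scalloped ceramic candle holder, 115 mm across, 56 mm tall, origin at the centre of its underside.
- caddy: Bystander: amber glass tea jar with wooden cap, 80 mm across, 110 mm tall, origin at the centre of its underside.
Mind the look-alikes: they are no part of the job. Leave any green, red or yellow look-alike of the mug4 alone.

How it is judged (in metres and radians):
On the way, in this order (a step that is already met when the one before it is completed fails the run):
1. the tray rests against the first stop (value of joint tray below 0.05 rad), for 0.2 s.
2. with the tray against the first stop, every mug stands on a place with its handle on the line (value of joint tray below 0.06 rad and angle between each of mug1, mug2, mug3, mug4's own z axis and vertical below 0.1 rad and ((horizontal distance between mug1 and place1 below 0.012 m and horizontal distance between handle1 and mark1 below 0.019 m and z of mug1 in the frame of place1 below 0.006 m) or (horizontal distance between mug1 and place2 below 0.012 m and horizontal distance between handle1 and mark2 below 0.019 m and z of mug1 in the frame of place2 below 0.006 m) or (horizontal distance between mug1 and place3 below 0.012 m and horizontal distance between handle1 and mark3 below 0.019 m and z of mug1 in the frame of place3 below 0.006 m) or (horizontal distance between mug1 and place4 below 0.012 m and horizontal distance between handle1 and mark4 below 0.019 m and z of mug1 in the frame of place4 below 0.006 m)) and ((horizontal distance between mug2 and place1 below 0.012 m and horizontal distance between handle2 and mark1 below 0.019 m and z of mug2 in the frame of place1 below 0.006 m) or (horizontal distance between mug2 and place2 below 0.012 m and horizontal distance between handle2 and mark2 below 0.019 m and z of mug2 in the frame of place2 below 0.006 m) or (horizontal distance between mug2 and place3 below 0.012 m and horizontal distance between handle2 and mark3 below 0.019 m and z of mug2 in the frame of place3 below 0.006 m) or (horizontal distance between mug2 and place4 below 0.012 m and horizontal distance between handle2 and mark4 below 0.019 m and z of mug2 in the frame of place4 below 0.006 m)) and ((horizontal distance between mug3 and place1 below 0.012 m and horizontal distance between handle3 and mark1 below 0.019 m and z of mug3 in the frame of place1 below 0.006 m) or (horizontal distance between mug3 and place2 below 0.012 m and horizontal distance between handle3 and mark2 below 0.019 m and z of mug3 in the frame of place2 below 0.006 m) or (horizontal distance between mug3 and place3 below 0.012 m and horizontal distance between handle3 and mark3 below 0.019 m and z of mug3 in the frame of place3 below 0.006 m) or (horizontal distance between mug3 and place4 below 0.012 m and horizontal distance between handle3 and mark4 below 0.019 m and z of mug3 in the frame of place4 below 0.006 m)) and ((horizontal distance between mug4 and place1 below 0.012 m and horizontal distance between handle4 and mark1 below 0.019 m and z of mug4 in the frame of place1 below 0.006 m) or (horizontal distance between mug4 and place2 below 0.012 m and horizontal distance between handle4 and mark2 below 0.019 m and z of mug4 in the frame of place2 below 0.006 m) or (horizontal distance between mug4 and place3 below 0.012 m and horizontal distance between handle4 and mark3 below 0.019 m and z of mug4 in the frame of place3 below 0.006 m) or (horizontal distance between mug4 and place4 below 0.012 m and horizontal distance between handle4 and mark4 below 0.019 m and z of mug4 in the frame of place4 below 0.006 m)) and linear speed of each of mug1, mug2, mug3, mug4 below 0.03 m/s), for 0.3 s.
3. the tray rests against the second stop (value of joint tray above 1.08 rad), for 0.2 s.
At the end, for the whole second after the job is handed in: The tray is within 0.05 rad of the second stop; every mug present stands upright (within 0.1 rad) and at rest on the floor of the tray, centred within 12 mm on one of the round places, with the outermost point of its handle within 19 mm of that place's mark point seen from above (about 15 degrees) (value of joint tray above 1.08 rad and angle between each of mug1, mug2, mug3, mug4's own z axis and vertical below 0.1 rad and ((horizontal distance between mug1 and place1 below 0.012 m and horizontal distance between handle1 and mark1 below 0.019 m and z of mug1 in the frame of place1 below 0.006 m) or (horizontal distance between mug1 and place2 below 0.012 m and horizontal distance between handle1 and mark2 below 0.019 m and z of mug1 in the frame of place2 below 0.006 m) or (horizontal distance between mug1 and place3 below 0.012 m and horizontal distance between handle1 and mark3 below 0.019 m and z of mug1 in the frame of place3 below 0.006 m) or (horizontal distance between mug1 and place4 below 0.012 m and horizontal distance between handle1 and mark4 below 0.019 m and z of mug1 in the frame of place4 below 0.006 m)) and ((horizontal distance between mug2 and place1 below 0.012 m and horizontal distance between handle2 and mark1 below 0.019 m and z of mug2 in the frame of place1 below 0.006 m) or (horizontal distance between mug2 and place2 below 0.012 m and horizontal distance between handle2 and mark2 below 0.019 m and z of mug2 in the frame of place2 below 0.006 m) or (horizontal distance between mug2 and place3 below 0.012 m and horizontal distance between handle2 and mark3 below 0.019 m and z of mug2 in the frame of place3 below 0.006 m) or (horizontal distance between mug2 and place4 below 0.012 m and horizontal distance between handle2 and mark4 below 0.019 m and z of mug2 in the frame of place4 below 0.006 m)) and ((horizontal distance between mug3 and place1 below 0.012 m and horizontal distance between handle3 and mark1 below 0.019 m and z of mug3 in the frame of place1 below 0.006 m) or (horizontal distance between mug3 and place2 below 0.012 m and horizontal distance between handle3 and mark2 below 0.019 m and z of mug3 in the frame of place2 below 0.006 m) or (horizontal distance between mug3 and place3 below 0.012 m and horizontal distance between handle3 and mark3 below 0.019 m and z of mug3 in the frame of place3 below 0.006 m) or (horizontal distance between mug3 and place4 below 0.012 m and horizontal distance between handle3 and mark4 below 0.019 m and z of mug3 in the frame of place4 below 0.006 m)) and ((horizontal distance between mug4 and place1 below 0.012 m and horizontal distance between handle4 and mark1 below 0.019 m and z of mug4 in the frame of place1 below 0.006 m) or (horizontal distance between mug4 and place2 below 0.012 m and horizontal distance between handle4 and mark2 below 0.019 m and z of mug4 in the frame of place2 below 0.006 m) or (horizontal distance between mug4 and place3 below 0.012 m and horizontal distance between handle4 and mark3 below 0.019 m and z of mug4 in the frame of place3 below 0.006 m) or (horizontal distance between mug4 and place4 below 0.012 m and horizontal distance between handle4 and mark4 below 0.019 m and z of mug4 in the frame of place4 below 0.006 m)) and linear speed of each of mug1, mug2, mug3, mug4 below 0.02 m/s); the robot touches nothing.
It fails at once if the kettle is shifted by more than 30 mm (distance of kettle from where it was at the start of the episode above 0.03 m).
It fails at once if the dish is shifted by more than 30 mm (distance of dish from where it was at the start of the episode above 0.03 m).
It fails at once if the candle holder is shifted by more than 30 mm (distance of candle from where it was at the start of the episode above 0.03 m).
It fails at once if the tea jar is shifted by more than 30 mm (distance of caddy from where it was at the start of the episode above 0.03 m).
Of mug1, mug2, mug3, mug4 only 2 to 4 are there at a start; the rules pass over those that are not, and their reading is None.
At some moment in a run one of mug1, mug2, mug3, mug4 may be knocked a few centimetres aside while the robot is not near it.
It also fails if it takes over 210 s, if anything falls off the work surface, if the arm or the gripper's body presses on something with over 40 N, if the wrist force passes 120 N, or if a joint passes its speed limit or range.

## Robot

A 6-joint arm with a two-finger parallel gripper is mounted at the origin on the work surface. World frame = base frame: x ahead of the robot, y to its left, z up, the work surface at z = 0. Lengths are in mm, angles in degrees, forces in N, time in s.
With the tool pointing down it reaches from about 250 to 800 mm from the base axis. Payload 8.5 kg.
Tool frame: the origin (TCP) lies at the very end of the fingers, on their centre line; the grasp point (between the pads) lies 19 mm behind it; z points along the fingers, x is the direction in which the jaws open and shut, and the axes are right-handed (so a half turn about z gives the same grasp; the last joint's range is limited). The gripper opens to 85 mm and grips with 20 to 120 N. Pads are 22 mm wide; open, the fingers measure 114 mm over their backs; the gripper's body (76 mm by 85 mm) begins 54 mm behind the grasp point. The pads swing forward as they close: fully open they stand 13 mm farther back than shut.
Start: joints at [-72.938, 13.648, -0.773, 75.585, 0, 90], TCP at [154.03, -501.85, 231.276] pointing down, gripper open.
Joint ranges: [-152.45, 152.45], [-59.26, 108.67], [-65.41, 83.53], [-104.44, 129.93], [-82.83, 76.93], [-180, 180]. Speed limits (degrees/s): [127.2, 127.2, 159.86, 180, 180, 180].

## Interface

Orientations are given as a 3x3 rotation matrix whose columns are the frame's x, y, z axes.
In Python, from plant import r gives the robot as it stands.
- The arm moves only by the tool send_rows, never from a script. Its argument "increments" is a list of rows, each an object of numbers: "dx", "dy", "dz": the shift along the tool's x, y, z in cm; "turn": the turn about the tool's z in degrees. In form: [{"dx": .., "dy": .., "dz": .., "turn": ..}, ...]. A call has 1 to 8 rows; each row shifts and turns the pose as measured when the row begins, along the tool's axes as they then stand; what a row does not reach is not made up. A row lasts 1/12 s, in which the tool goes at most 41.7 mm and 7.16 degrees, less where a joint would pass 70% of its speed; a pose out of reach is approached as far as the arm can. A call with a gripper value outside its range is refused whole. "jaw" is the closure, from 0 (fully open) to 1 (shut), set as the call begins (left out, the last holds). The fingers move at their own pace and stop on an object; "grip_force" is the grip in N (left out, the last holds). Time passes only in rows, so rows that do not move let the fingers close. It gives the time, the measured TCP pose, the force and the opening at its end, in the units of the state.
- r.observe(): the state, without advancing time (a new reading comes with each control period).
- r.capture(name): name is "side" or "top"; returns (picture, depth): 400x640x3 uint8, red, green, blue; 400x640 float32, mm along the optical axis (not along the pixel's ray), 0 where there is no reading.
- r.camera_info(name): a dict with "fx", "fy", "cx", "cy" (pixels), "dist_coeffs" ([k1, k2, p1, p2, k3] as OpenCV has them; the pictures are not rectified), "extrinsics" (4x4, takes a point from camera to world coordinates). Camera axes: x right, y down, z forward; pixel columns grow to the right and rows downward; lengths in mm; the calibration is good to about 2 mm. A picture is of the moment at which its call begins. camera_info takes no time and is no camera call.
- r.close_job(): hands the job in, once; it reports no verdict.
The state is a dict: "time_s": time; "qpos": joint angles; "qvel": joint speeds; "effort": joint torques, N m; "eef_pos": TCP position; "tool_rot": TCP orientation; "force": force on the tool from outside, world axes, zero at the start; "wrist_torque": the same for the moment, N m; "finger_gap": finger opening in mm.
Only numpy, scipy, OpenCV 4.12 (cv2) and the standard library are available. Lean on these libraries where they do the work, as an engineer would, in place of code of your own. Each camera call takes 0.05 s, during which the arm holds its last target.

## Working session

There is one attempt and no reset: what is moved stays moved. The work goes in short steps, Python scripts to look and compute and a tool call to move; the robot and the scene stay as the last step left them, time stands still between calls to the robot, and variables do not carry over. Pictures are saved under pics/ and viewed, and the job is handed in when it is done.

Besides the shell and the picture viewer there is one more tool, called after ">>>" in YAML: its name, and indented under it one key for each argument. send_rows: Moves the arm, as the interface text tells. Its arguments: {"type":"object","properties":{"increments":{"type":"array"},"jaw":{"type":"number"},"grip_force":{"type":"number"}},"required":["increments"]}

```bash
ls; mkdir -p pics; cat > h.py <<'E'
import numpy as np, cv2, sys
sys.path.insert(0,'.')
from plant import r
def cap(n,f=None):
    p,d=r.capture(n)
    if f: cv2.imwrite('pics/'+f,p[:,:,::-1])
    return p,d
def K(n):
    c=r.camera_info(n); return np.array([[c['fx'],0,c['cx']],[0,c['fy'],c['cy']],[0,0,1.]]),np.array(c['dist_coeffs'],float),np.array(c['extrinsics'])
def ray(n,uv):
    k,d,E=K(n); q=cv2.undistortPoints(np.array(uv,float).reshape(-1,1,2),k,d).reshape(-1,2)
    v=np.c_[q,np.ones(len(q))]@E[:3,:3].T
    return E[:3,3],v
def plane(n,uv,z):
    o,v=ray(n,uv); return o+v*((z-o[2])/v[:,2])[:,None]
def cloud(n,d):
    k,dc,E=K(n); H,W=d.shape
    u,v=np.meshgrid(np.arange(W),np.arange(H))
    o,rv=ray(n,np.stack([u,v],-1).reshape(-1,2))
    P=o+rv*d.reshape(-1,1); P[d.reshape(-1)==0]=np.nan
    return P.reshape(H,W,3)
def proj(n,P):
    k,d,E=K(n); I=np.linalg.inv(E)
    return cv2.projectPoints(np.array(P,float).reshape(-1,3),cv2.Rodrigues(I[:3,:3])[0],I[:3,3],k,d)[0].reshape(-1,2)
E
python3 - <<'E'
from h import *
for n in('top','side'):
    cap(n,n+'0.png'); c=r.camera_info(n); print(n,c)
print(r.observe())
E
```

```text
pics
top {'fx': 373.50741923346646, 'fy': 373.50741923346646, 'cx': 316.0388425188215, 'cy': 201.31755067778502, 'dist_coeffs': array([0.03095734, 0.        , 0.        , 0.        , 0.        ]), 'extrinsics': array([[ 2.39138830e-02, -9.98095051e-01,  5.68717382e-02,
         3.92882692e+02],
       [-9.99707535e-01, -2.40799396e-02, -2.23625166e-03,
         2.61392074e+01],
       [ 3.60145974e-03, -5.68016277e-02, -9.98378988e-01,
         1.42191356e+03],
       [ 0.00000000e+00,  0.00000000e+00,  0.00000000e+00,
         1.00000000e+00]])}
side {'fx': 453.02204895893783, 'fy': 453.02204895893783, 'cx': 323.69683395882134, 'cy': 194.71272600071836, 'dist_coeffs': array([-0.04280171,  0.        ,  0.        ,  0.        ,  0.        ]), 'extrinsics': array([[-9.00136351e-01, -3.01094114e-01,  3.14796576e-01,
         7.51217031e+01],
       [-4.35099618e-01,  6.56363428e-01, -6.16340306e-01,
         8.43029838e+02],
       [-2.10445210e-02, -6.91758183e-01, -7.21822515e-01,
         1.03697181e+03],
       [ 0.00000000e+00,  0.00000000e+00,  0.00000000e+00,
         1.00000000e+00]])}
{'time_s': 0.1, 'qpos': array([-7.29369615e+01,  1.36782329e+01, -8.12288331e-01,  7.55846541e+01,
       -1.43519415e-03,  9.00017219e+01]), 'qvel': array([ 0.00924689, -0.04291843,  0.06171311,  0.01596855,  0.09956965,
       -0.10706832]), 'effort': array([ 7.37245518e-04, -5.39720500e+01,  3.46998274e+01,  1.35298262e-02,
       -3.00279464e-05, -2.49372209e-05]), 'eef_pos': array([ 153.92915885, -501.53166343,  230.73419082]), 'tool_rot': array([[ 2.93394700e-01, -9.55991309e-01, -4.08934765e-04],
       [-9.55990496e-01, -2.93394984e-01,  1.24695326e-03],
       [-1.31205589e-03,  2.50882719e-05, -9.99999139e-01]]), 'force': array([ 0.24980737, -0.03602803, -0.38723647]), 'wrist_torque': array([ 0.01053218, -0.0339809 ,  0.01641365]), 'finger_gap': 85.31362445074697}
```

View pics/top0.png

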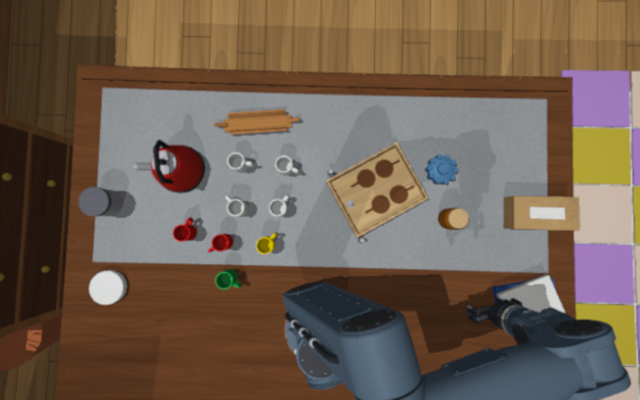

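View pics/side0.png

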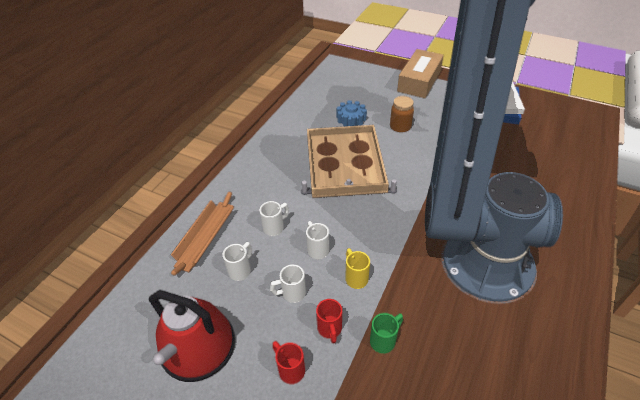

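Top view: four white mugs at about (239,161), (287,165), (236,206), (279,206). The look-alikes are red (184,230) and (222,242), yellow (266,243) and green (228,280). The tray has its pin at (352,204) and four inlays around (385,185). Next I'll measure the positions.

```bash
cat >> h.py <<'E'
def mugs(p,d,zoff=0,box=(150,800,-450,600)):
    P=cloud('top',d); hsv=cv2.cvtColor(p,cv2.COLOR_RGB2HSV)
    z=P[...,2]-zoff
    m=(hsv[...,1]<60)&(z>12)&(z<100)&(P[...,0]>box[0])&(P[...,0]<box[1])&(P[...,1]>box[2])&(P[...,1]<box[3])
    n,l,s,c=cv2.connectedComponentsWithStats(m.astype(np.uint8))
    out=[]
    for i in range(1,n):
        if s[i,4]<60: continue
        q=P[(l==i)]; out.append((i,s[i,4],c[i],q))
    return out
def mugfit(q,zoff=0):
    """rim circle fixed R=31 outer; LSQ on rim points z>75"""
    from scipy.optimize import least_squares
    rim=q[(q[:,2]-zoff>78)&(q[:,2]-zoff<92)][:,:2]
    if len(rim)<8: return None
    c0=np.median(rim,0)
    for _ in range(4):
        f=least_squares(lambda c:np.hypot(*(rim-c).T)-29,c0,loss='soft_l1',f_scale=2); c0=f.x
    dd=q[:,:2]-c0; rr=np.hypot(*dd.T)
    hm=(rr>38)&(rr<66)&(q[:,2]-zoff>25)
    if hm.sum()<2: return c0,None,len(rim),0
    a=np.degrees(np.arctan2(*dd[hm].mean(0)[::-1]))
    return c0,a,len(rim),hm.sum()
E
python3 - <<'E'
from h import *
p,d=cap('top'); P=cloud('top',d)
for i,a,c,q in mugs(p,d):
    print(i,a,c.round(),q.mean(0).round(),np.nanmax(q[:,2]).round(),mugfit(q))
hsv=cv2.cvtColor(p,cv2.COLOR_RGB2HSV)
# inlays
g=P
for n,uv in (('pin',(352,204)),('peg1',(362,238)),('peg2',(333,173))): print(n,P[uv[1],uv[0]].round(),plane('top',[uv],34)[0].round())
big=cv2.resize(p[120:270,300:480,::-1],None,fx=4,fy=4,interpolation=cv2.INTER_CUBIC); cv2.imwrite('pics/tray.png',big)
big=cv2.resize(p[130:270,180:330,::-1],None,fx=4,fy=4,interpolation=cv2.INTER_CUBIC); cv2.imwrite('pics/mg.png',big)
E
```

```text
13 240 [238. 162.] [608. 313.  58.] 92.0 (array([608.34780143, 318.44672029]), np.float64(-97.33769593280236), 66, np.int64(26))
15 185 [286. 166.] [598. 136.  61.] 90.0 (array([601.74376552, 142.35505873]), np.float64(-116.16893452614416), 56, np.int64(27))
45 215 [235. 206.] [446. 318.  60.] 93.0 (array([440.55510959, 313.29101034]), np.float64(41.51949562142786), 69, np.int64(24))
46 158 [280. 205.] [453. 155.  63.] 90.0 (array([444.15278179, 160.49704913]), np.float64(-39.40207811840246), 61, np.int64(24))
pin [ 465. -111.   30.] [ 465. -111.   34.]
peg1 [ 340. -150.   37.] [ 340. -150.   34.]
peg2 [583. -39.   5.] [579. -38.  34.]
```

View pics/tray.png

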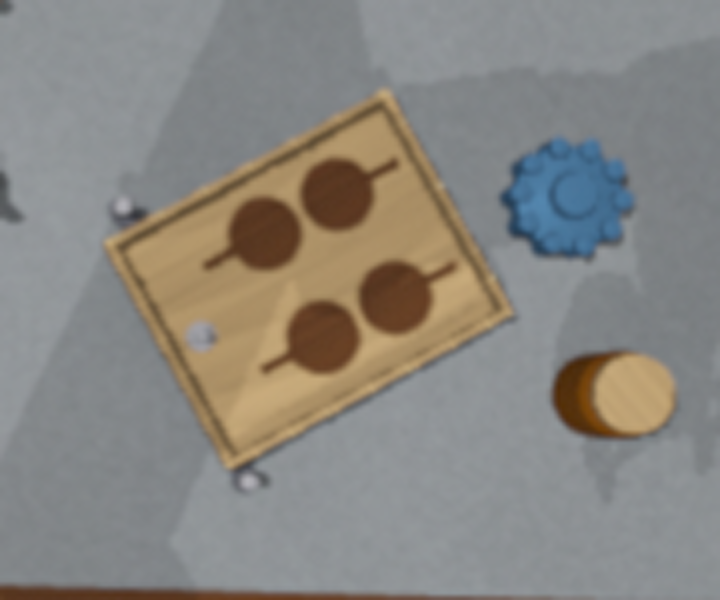

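View pics/mg.png

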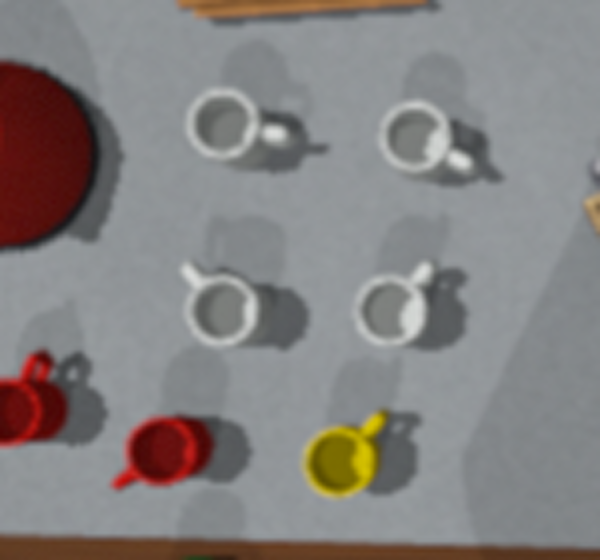

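```bash
cat >> h.py <<'E'
def tray(p):
    hsv=cv2.cvtColor(p,cv2.COLOR_RGB2HSV)
    roi=np.zeros(p.shape[:2],np.uint8); roi[110:260,320:440]=1
    m=((hsv[...,2]<125)&(hsv[...,1]>110)&(hsv[...,0]<20)).astype(np.uint8)*roi
    mo=cv2.morphologyEx(m,cv2.MORPH_OPEN,cv2.getStructuringElement(cv2.MORPH_ELLIPSE,(7,7)))
    n,l,s,c=cv2.connectedComponentsWithStats(mo)
    return [(s[i,4],c[i],plane('top',[c[i]],16)[0]) for i in range(1,n) if 120<s[i,4]<500]
def trayfit(C):
    """C 4x2 world centres; returns pivot, yaw of tray x"""
    C=np.array(C)[:,:2]; c=C.mean(0)
    best=None
    L=np.array([[100,56],[100,-56],[178,56],[178,-56.]])
    import itertools
    for pm in itertools.permutations(range(4)):
        Q=C[list(pm)]; H=(L-L.mean(0)).T@(Q-c)
        th=np.arctan2(H[0,1]-H[1,0],H[0,0]+H[1,1]); R=np.array([[np.cos(th),-np.sin(th)],[np.sin(th),np.cos(th)]])
        e=np.linalg.norm((L-L.mean(0))@R.T+c-Q,axis=1).max()
        if best is None or e<best[0]-1e-6 : best=(e,c-R@L.mean(0),np.degrees(th)); 
        elif abs(e-best[0])<3: pass
    return best
def st():
    o=r.observe(); R=o['tool_rot']; print('t',round(o['time_s'],2),'tcp',o['eef_pos'].round(1),'yaw x',np.degrees(np.arctan2(R[1,0],R[0,0])).round(1),'F',o['force'].round(1),'gap',round(o['finger_gap'],1),'q',o['qpos'].round(0)); return o
def go(x,y,z=None,yaw=None):
    """print tool-frame shift (cm) at current yaw; turn (deg about tool z, + = clockwise from above)"""
    o=st(); R=o['tool_rot']; t=o['eef_pos']; T=np.array([x,y,t[2] if z is None else z])
    s=R.T@(T-t)/10; print('shift cm',s.round(2))
    if yaw is not None:
        c=np.degrees(np.arctan2(R[1,0],R[0,0])); dy=(yaw-c+180)%360-180
        print('turn',round(-dy,1),'(alt',round(-dy-180*np.sign(-dy),1),')')
        Y=np.radians(yaw); 
        for k in (0,np.pi):
            Rn=np.array([[np.cos(Y+k),np.sin(Y+k),0],[np.sin(Y+k),-np.cos(Y+k),0],[0,0,-1.]]); print('  shift after turn',(Rn.T@(T-t)/10).round(2))
E
python3 - <<'E'
from h import *
p,d=cap('top')
T=tray(p)
for t in T: print(t)
print(trayfit([t[2] for t in T]))
P=cloud('top',d)
for nm,(u0,u1,v0,v1) in dict(candle=(425,462,150,188),caddy=(435,472,203,232),kettle=(130,210,135,195),dish=(213,303,105,138)).items():
    q=P[v0:v1,u0:u1].reshape(-1,3); q=q[q[:,2]>20]; print(nm,np.nanmin(q,0).round(),np.nanmax(q,0).round())
k=[(122,206),(248,479),(200,335)]
for u in k: print(plane('top',[(300+u[0]/4,120+u[1]/4)],45 if u[0]!=200 else 34)[0].round(1))
E
```

```text
(np.int32(249), array([383.85542169, 168.0562249 ]), array([ 605.29464131, -230.74656408,   16.        ]))
(np.int32(255), array([365.62352941, 177.90196078]), array([ 566.19203986, -162.41265378,   16.        ]))
(np.int32(239), array([398.15899582, 193.78661088]), array([ 508.88328701, -285.98545372,   16.        ]))
(np.int32(243), array([380.08641975, 203.80658436]), array([ 469.39909273, -218.47599283,   16.        ]))
(np.float64(0.5610893806028572), array([ 467.98449372, -104.00326422]), np.float64(-60.02009735105298))
candle [ 548. -496.   20.] [ 658. -387.   64.]
caddy [ 381. -508.   20.] [ 459. -435.  116.]
kettle [498. 454.  21.] [670. 653. 230.]
dish [716.  91.  20.] [818. 414.  39.]
[583.3 -27.9  45. ]
[ 334.2 -148.9   45. ]
[ 465.9 -103.5   34. ]
```

```bash
python3 - <<'E'
from h import *
go(690,-150)
E
```

```text
t 0.2 tcp [ 154.  -501.6  230.9] yaw x -72.9 F [0.6 0.7 0. ] gap 85.2 q [-73.  14.  -1.  76.  -0.  90.]
shift cm [-1.789e+01 -6.156e+01  2.000e-02]
```

>>> send_rows:
  increments:
    - {"dx": -1.1, "dy": -3.8}
    - {"dx": -1.1, "dy": -3.8}
    - {"dx": -1.1, "dy": -3.8}
    - {"dx": -1.1, "dy": -3.8}
    - {"dx": -1.1, "dy": -3.8}
    - {"dx": -1.1, "dy": -3.8}
    - {"dx": -1.1, "dy": -3.8}
    - {"dx": -1.1, "dy": -3.8}
  jaw: 1

```text
schema error: expected keys dx, dy, dz, turn
```

>>> send_rows:
  increments:
    - {"dx": -1.1, "dy": -3.8}
    - {"dx": -1.1, "dy": -3.8}
    - {"dx": -1.1, "dy": -3.8}
    - {"dx": -1.1, "dy": -3.8}
    - {"dx": -1.1, "dy": -3.8}
    - {"dx": -1.1, "dy": -3.8}
    - {"dx": -1.1, "dy": -3.8}
    - {"dx": -1.1, "dy": -3.8}

```text
schema error: expected keys dx, dy, dz, turn
```

```bash
python3 - <<'E'
from h import *
go(690,-150,25,-60)
E
```

```text
t 0.2 tcp [ 154.  -501.6  230.9] yaw x -72.9 F [0.6 0.7 0. ] gap 85.2 q [-73.  14.  -1.  76.  -0.  90.]
shift cm [-17.87 -61.56  20.61]
turn -12.9 (alt 167.1 )
  shift after turn [ -3.65 -64.    20.59]
  shift after turn [ 3.65 64.   20.59]
```

>>> send_rows:
  increments:
    - {"dx": -1.1, "dy": -3.8, "dz": 0, "turn": 0}
    - {"dx": -1.1, "dy": -3.8, "dz": 0, "turn": 0}
    - {"dx": -1.1, "dy": -3.8, "dz": 0, "turn": 0}
    - {"dx": -1.1, "dy": -3.8, "dz": 0, "turn": 0}
    - {"dx": -1.1, "dy": -3.8, "dz": 0, "turn": 0}
    - {"dx": -1.1, "dy": -3.8, "dz": 0, "turn": 0}
    - {"dx": -1.1, "dy": -3.8, "dz": 0, "turn": 0}
    - {"dx": -1.1, "dy": -3.8, "dz": 0, "turn": 0}
  jaw: 1

```text
time_s: 0.87
eef_pos: [423.2, -326.8, 229.2]
tool_rot: [[0.279, -0.96, -0.002], [-0.96, -0.279, 0.0], [-0.001, 0.002, -1.0]]
force: [-0.4, -1.0, -0.0]
finger_gap: -0.1
```

>>> send_rows:
  increments:
    - {"dx": -1.1, "dy": -3.8, "dz": 0, "turn": 0}
    - {"dx": -1.1, "dy": -3.8, "dz": 0, "turn": 0}
    - {"dx": -1.1, "dy": -3.8, "dz": 0, "turn": 0}
    - {"dx": -1.1, "dy": -3.8, "dz": 0, "turn": 0}
    - {"dx": -1.1, "dy": -3.8, "dz": 0, "turn": 0}
    - {"dx": -1.1, "dy": -3.8, "dz": 0, "turn": 0}
    - {"dx": -1.1, "dy": -3.8, "dz": 0, "turn": 0}
    - {"dx": -1.1, "dy": -3.8, "dz": 0, "turn": 0}

```text
time_s: 1.53
eef_pos: [702.0, -144.8, 227.5]
tool_rot: [[0.28, -0.96, -0.003], [-0.96, -0.28, -0.0], [-0.001, 0.003, -1.0]]
force: [0.2, -1.4, -0.1]
finger_gap: 0.1
```

```bash
python3 - <<'E'
from h import *
go(690,-150,25,-70)
E
```

```text
t 1.53 tcp [ 702.  -144.8  227.5] yaw x -73.7 F [ 0.2 -1.4 -0.1] gap 0.1 q [-12.  34.  31.  87.  -0. 152.]
shift cm [ 0.18  1.24 20.25]
turn -3.7 (alt 176.3 )
  shift after turn [ 0.08  1.31 20.25]
  shift after turn [-0.08 -1.31 20.25]
```

>>> send_rows:
  increments:
    - {"dx": 0, "dy": 0.5, "dz": 3.8, "turn": 0}
    - {"dx": 0.2, "dy": 0.5, "dz": 3.8, "turn": 0}
    - {"dx": 0, "dy": 0.2, "dz": 3.8, "turn": 0}
    - {"dx": 0, "dy": 0, "dz": 3.8, "turn": 0}
    - {"dx": 0, "dy": 0, "dz": 3, "turn": 0}
    - {"dx": 0, "dy": 0, "dz": 1.5, "turn": 0}
    - {"dx": 0, "dy": 0, "dz": 0.3, "turn": 0}

```text
time_s: 2.12
eef_pos: [711.1, -143.2, 22.5]
tool_rot: [[0.291, -0.957, 0.017], [-0.957, -0.291, -0.002], [0.007, -0.016, -1.0]]
force: [-0.3, 0.3, -0.2]
finger_gap: 0.1
```

```bash
python3 - <<'E'
from h import *
cap('top','t1.png');cap('side','s1.png')
pv=np.array([468,-104])
for yaw in (-60,-68,-76,-84,-90,-93,-96):
    a=np.radians(yaw); c,s=np.cos(a),np.sin(a); R=np.array([[c,-s],[s,c]])
    print(yaw,(pv+R@[165,120+12]).round())
go(pv[0]+0,-200)
E
```

```text
-60 [ 665. -181.]
-68 [ 652. -208.]
-76 [ 636. -232.]
-84 [ 617. -254.]
-90 [ 600. -269.]
-93 [ 591. -276.]
-96 [ 582. -282.]
t 2.22 tcp [ 712.1 -143.5   25. ] yaw x -73.1 F [-1.  -0.2 -0. ] gap -0.0 q [-11.  39.  10.  60.   0. 152.]
shift cm [-1.69 24.99 -0.46]
```

View pics/s1.png

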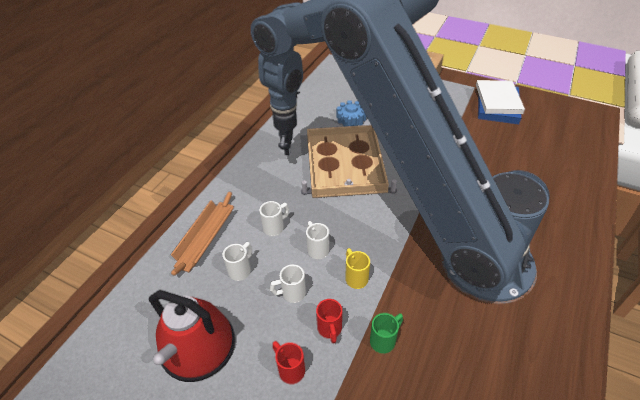

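>>> send_rows:
  increments:
    - {"dx": 1.1, "dy": 2.8, "dz": 0, "turn": 0}
    - {"dx": 1.1, "dy": 2.8, "dz": 0, "turn": 0}
    - {"dx": 1.1, "dy": 1, "dz": 0, "turn": 0}
    - {"dx": 1.1, "dy": 1, "dz": 0, "turn": 0}
    - {"dx": 0.9, "dy": 1.1, "dz": 0, "turn": 0}
    - {"dx": 0.9, "dy": 1.1, "dz": 0, "turn": 0}

```text
time_s: 2.72
eef_pos: [643.2, -233.8, 33.1]
tool_rot: [[0.296, -0.955, 0.036], [-0.955, -0.296, -0.005], [0.015, -0.033, -0.999]]
force: [1.5, 1.8, 0.0]
finger_gap: 0.1
```

```bash
python3 - <<'E'
from h import *
p,d=cap('top','t2.png'); T=tray(p); print(len(T), trayfit([t[2] for t in T]) if len(T)==4 else T)
go(617,-254,25);go(582,-282,25)
E
```

```text
1 [(np.int32(149), array([368.8590604 , 181.46308725]), array([ 552.95348496, -174.86253377,   16.        ]))]
t 2.77 tcp [ 641.7 -236.2   33.2] yaw x -72.9 F [-0.8 -0.9  0.1] gap -0.0 q [-20.  34.   2.  56.   0. 143.]
shift cm [0.96 2.91 0.74]
t 2.77 tcp [ 641.7 -236.2   33.2] yaw x -72.9 F [-0.8 -0.9  0.1] gap -0.0 q [-20.  34.   2.  56.   0. 143.]
shift cm [2.61 7.07 0.64]
```

>>> send_rows:
  increments:
    - {"dx": 0.4, "dy": 1, "dz": 0.4, "turn": 0}
    - {"dx": 0.4, "dy": 1, "dz": 0.3, "turn": 0}
    - {"dx": 0.4, "dy": 1, "dz": 0.2, "turn": 0}
    - {"dx": 0.3, "dy": 1, "dz": 0.2, "turn": 0}
    - {"dx": 0.3, "dy": 0.9, "dz": 0.1, "turn": 0}
    - {"dx": 0.3, "dy": 0.8, "dz": 0.1, "turn": 0}
    - {"dx": 0.2, "dy": 0.6, "dz": 0, "turn": 0}

```text
time_s: 3.35
eef_pos: [587.7, -282.1, 19.2]
tool_rot: [[0.293, -0.955, 0.042], [-0.956, -0.294, -0.009], [0.021, -0.038, -0.999]]
force: [1.5, 0.6, 1.9]
finger_gap: -0.0
```

```bash
python3 - <<'E'
from h import *
p,d=cap('side','s3.png')
go(582,-282,25)
E
```

```text
t 3.4 tcp [ 586.6 -282.6   19.2] yaw x -73.0 F [-1.2 -0.  -0.4] gap 0.1 q [-26.  32.  -5.  51.   1. 137.]
shift cm [-0.18  0.4  -0.6 ]
```

View pics/s3.png

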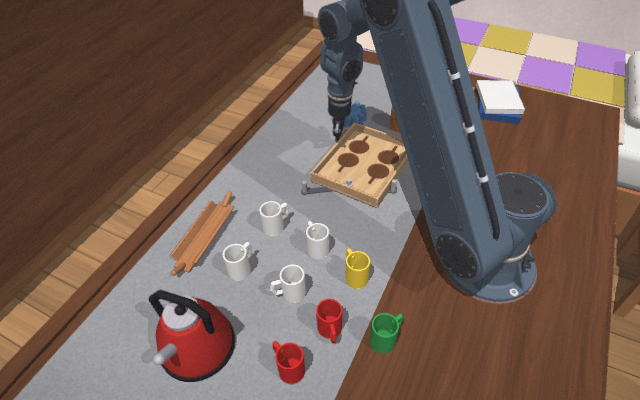

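>>> send_rows:
  increments:
    - {"dx": 0, "dy": 0.4, "dz": -0.3, "turn": 0}
    - {"dx": 0, "dy": 0.4, "dz": 0, "turn": 0}
    - {"dx": 0, "dy": 0.3, "dz": 0, "turn": 0}

```text
time_s: 3.65
eef_pos: [581.1, -284.8, 22.5]
tool_rot: [[0.295, -0.954, 0.052], [-0.955, -0.295, -0.005], [0.02, -0.048, -0.999]]
force: [14.8, 2.4, -8.6]
finger_gap: -0.1
```

>>> send_rows:
  increments:
    - {"dx": 0, "dy": 0.3, "dz": 0, "turn": 0}
    - {"dx": 0, "dy": 0.3, "dz": 0, "turn": 0}

```text
time_s: 3.82
eef_pos: [581.2, -285.4, 23.3]
tool_rot: [[0.298, -0.953, 0.063], [-0.954, -0.298, -0.003], [0.022, -0.059, -0.998]]
force: [12.6, 4.0, -6.6]
finger_gap: -0.2
```

>>> send_rows:
  increments:
    - {"dx": 0, "dy": -2, "dz": 0, "turn": 0}
    - {"dx": 0, "dy": -2, "dz": -2, "turn": 0}
    - {"dx": 0, "dy": -1, "dz": -4, "turn": 0}
    - {"dx": 0, "dy": 0, "dz": -4, "turn": 0}
    - {"dx": 0, "dy": 0, "dz": -4, "turn": 0}
    - {"dx": 0, "dy": 0, "dz": -4, "turn": 0}
    - {"dx": 0, "dy": 0, "dz": -3, "turn": 0}
  jaw: 0

```text
time_s: 4.4
eef_pos: [611.6, -264.4, 234.4]
tool_rot: [[0.302, -0.952, 0.043], [-0.953, -0.302, 0.006], [0.007, -0.042, -0.999]]
force: [1.5, -0.8, 0.3]
finger_gap: 83.2
```

>>> send_rows:
  increments:
    - {"dx": -4, "dy": 0, "dz": 0, "turn": -7}
    - {"dx": -4, "dy": 0, "dz": 0, "turn": -7}
    - {"dx": -4, "dy": 0, "dz": 0, "turn": -7}
    - {"dx": -4, "dy": 0, "dz": 0, "turn": -7}
    - {"dx": -4, "dy": 0, "dz": 0, "turn": -7}
    - {"dx": -4, "dy": 0, "dz": 0, "turn": -7}
    - {"dx": -4, "dy": 0, "dz": 0, "turn": -5}

```text
time_s: 4.98
eef_pos: [442.4, -51.2, 233.6]
tool_rot: [[0.91, -0.41, 0.058], [-0.41, -0.912, -0.002], [0.054, -0.023, -0.998]]
force: [0.3, 1.5, 1.0]
finger_gap: 85.4
```

```bash
cat >> h.py <<'E'
PV=np.array([468,-104.]); 
def rimfit(p,ctr_px,zr=85):
    pass
def look(f=None,zoff=0,box=(150,800,-450,600)):
    p,d=cap('top',f)
    T=tray(p); print('inlays',len(T),trayfit([t[2] for t in T]) if len(T)==4 else [t[2].round() for t in T])
    for i,a,c,q in mugs(p,d,zoff,box):
        m=mugfit(q,zoff)
        if m: print(c.round(),a,m[0].round(1),m[1] and round(m[1],1),m[2:])
    return p,d
E
python3 - <<'E'
from h import *
look('t4.png'); go(602,142,160,-26)
E
```

```text
inlays 2 [array([ 502., -288.,   16.]), array([ 388., -281.,   16.])]
[238. 162.] 238 [608.5 318.3] -97.5 (63, np.int64(27))
[286. 166.] 185 [601.5 142.5] -115.5 (60, np.int64(27))
[235. 206.] 211 [440.8 313.7] 41.6 (68, np.int64(22))
[280. 206.] 163 [444.2 160.6] -39.4 (62, np.int64(23))
t 5.03 tcp [434.2 -48.7 232.6] yaw x -23.9 F [-9.8  2.9 -2.1] gap 85.4 q [ -7.   3. -14.  70.   0. 107.]
shift cm [  7.27 -24.07   8.12]
turn 2.1 (alt -177.9 )
  shift after turn [  6.72 -24.49   7.26]
  shift after turn [-6.72 24.49  7.26]
```

View pics/t4.png

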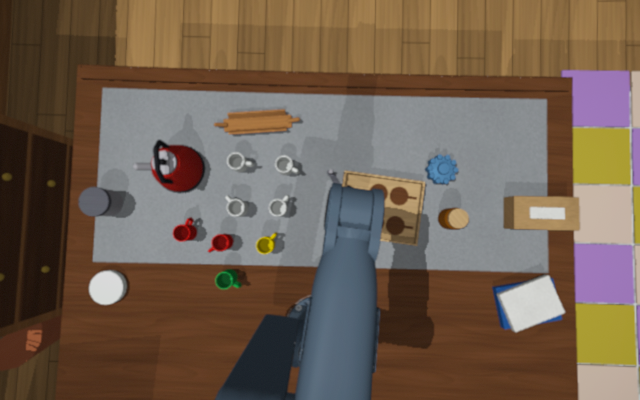

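>>> send_rows:
  increments:
    - {"dx": 0.9, "dy": -3.5, "dz": 1.2, "turn": 2}
    - {"dx": 0.9, "dy": -3.5, "dz": 1.2, "turn": 0}
    - {"dx": 0.9, "dy": -3.5, "dz": 1.2, "turn": 0}
    - {"dx": 0.9, "dy": -3.5, "dz": 1, "turn": 0}
    - {"dx": 0.9, "dy": -3.5, "dz": 1, "turn": 0}
    - {"dx": 0.9, "dy": -3, "dz": 1, "turn": 0}
    - {"dx": 0.9, "dy": -2, "dz": 0.5, "turn": 0}
    - {"dx": 0.2, "dy": -1, "dz": 0, "turn": 0}

```text
time_s: 5.7
eef_pos: [593.1, 144.0, 169.6]
tool_rot: [[0.898, -0.436, 0.051], [-0.437, -0.9, -0.003], [0.047, -0.019, -0.999]]
force: [-0.3, -0.1, -0.0]
finger_gap: 85.4
```

```bash
python3 - <<'E'
from h import *
look('t5.png'); go(602,142,160,-26);print(r.observe()['tool_rot'].round(3))
E
```

```text
inlays 2 [array([ 511., -203.,   16.]), array([ 502., -288.,   16.])]
[233. 162.] 133 [608.4 318.1] None (40, 0)
[234. 206.] 204 [440.9 313.5] 41.7 (71, np.int64(20))
t 5.75 tcp [593.4 144.9 169.8] yaw x -25.9 F [0.7 0.6 0.5] gap 85.5 q [ 14.  21.   1.  67.  -1. 130.]
shift cm [ 0.85 -0.1   1.02]
turn 0.1 (alt -179.9 )
  shift after turn [ 0.9  -0.12  0.98]
  shift after turn [-0.9   0.12  0.98]
[[ 0.899 -0.436  0.051]
 [-0.436 -0.9   -0.002]
 [ 0.047 -0.02  -0.999]]
```

```bash
python3 - <<'E'
from h import *
go(602,142,45,-26)
E
```

```text
t 5.75 tcp [593.4 144.9 169.8] yaw x -25.9 F [0.7 0.6 0.5] gap 85.5 q [ 14.  21.   1.  67.  -1. 130.]
shift cm [ 0.31  0.13 12.51]
turn 0.1 (alt -179.9 )
  shift after turn [ 0.9  -0.12 12.48]
  shift after turn [-0.9   0.12 12.48]
```

>>> send_rows:
  increments:
    - {"dx": 0.3, "dy": 0.1, "dz": 2.5, "turn": 0}
    - {"dx": 0, "dy": 0, "dz": 2.5, "turn": 0}
    - {"dx": 0, "dy": 0, "dz": 2.5, "turn": 0}
    - {"dx": 0, "dy": 0, "dz": 2, "turn": 0}
    - {"dx": 0, "dy": 0, "dz": 1, "turn": 0}

```text
time_s: 6.17
eef_pos: [600.4, 141.5, 66.4]
tool_rot: [[0.899, -0.434, 0.055], [-0.435, -0.9, -0.003], [0.051, -0.022, -0.998]]
force: [-0.8, -0.3, -0.5]
finger_gap: 85.3
```

```bash
python3 - <<'E'
from h import *
go(602,142,45,-26); p,d=cap('side'); print(proj('side',[[602,142,50]])); cv2.imwrite('pics/s6.png',cv2.resize(p[140:290,200:400,::-1],None,fx=4,fy=4))
E
```

```text
t 6.17 tcp [600.4 141.5  66.4] yaw x -25.8 F [-0.8 -0.3 -0.5] gap 85.3 q [ 14.  26.  -8.  53.  -1. 129.]
shift cm [ 0.02 -0.06  2.14]
turn 0.2 (alt -179.8 )
  shift after turn [ 0.12 -0.11  2.14]
  shift after turn [-0.12  0.11  2.14]
[[272.39894417 216.81630069]]
```

View pics/s6.png

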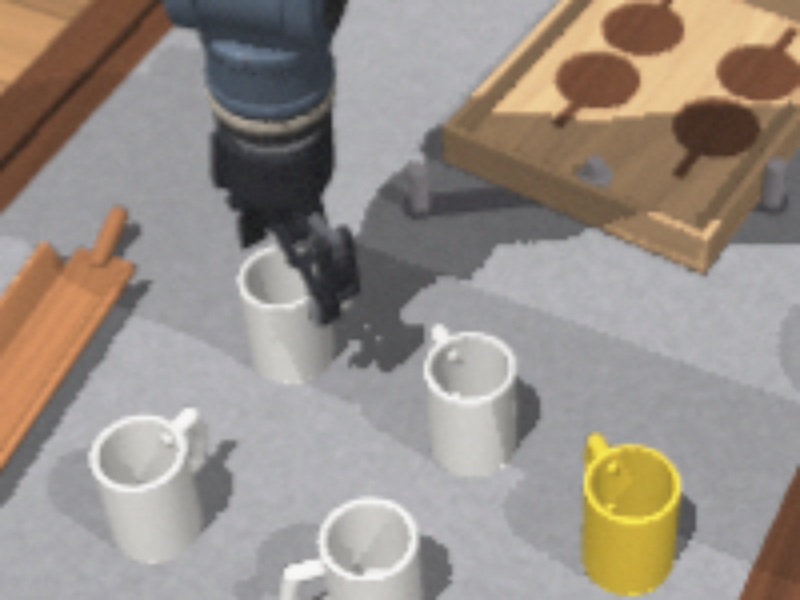

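>>> send_rows:
  increments:
    - {"dx": 0, "dy": 0, "dz": 1.2, "turn": 0}
    - {"dx": 0, "dy": 0, "dz": 0.8, "turn": 0}
    - {"dx": 0, "dy": 0, "dz": 0.2, "turn": 0}

```text
time_s: 6.47
eef_pos: [600.3, 140.0, 45.0]
tool_rot: [[0.899, -0.436, 0.054], [-0.436, -0.9, -0.003], [0.05, -0.02, -0.999]]
force: [0.4, 0.2, 0.2]
finger_gap: 85.3
```

>>> send_rows:
  increments:
    - {"dx": 0, "dy": 0, "dz": 0, "turn": 0}
    - {"dx": 0, "dy": 0, "dz": 0, "turn": 0}
    - {"dx": 0, "dy": 0, "dz": 0, "turn": 0}
    - {"dx": 0, "dy": 0, "dz": 0, "turn": 0}
    - {"dx": 0, "dy": 0, "dz": 0, "turn": 0}
  jaw: 1
  grip_force: 30

```text
time_s: 6.88
eef_pos: [601.4, 139.7, 48.6]
tool_rot: [[0.898, -0.436, 0.057], [-0.437, -0.9, -0.003], [0.052, -0.022, -0.998]]
force: [0.4, 0.8, -1.9]
finger_gap: 62.8
```

```bash
python3 - <<'E'
from h import *
st()
E
```

```text
t 6.88 tcp [601.4 139.7  48.6] yaw x -25.9 F [ 0.4  0.8 -1.9] gap 62.8 q [ 14.  27.  -9.  51.  -1. 129.]
```

>>> send_rows:
  increments:
    - {"dx": 0, "dy": 0, "dz": -2, "turn": 0}
    - {"dx": 0, "dy": 0, "dz": -3, "turn": 0}
    - {"dx": 0, "dy": 0, "dz": -3, "turn": 0}
    - {"dx": 0, "dy": 0, "dz": -3, "turn": 0}
    - {"dx": 0, "dy": 0, "dz": -2, "turn": 0}

```text
time_s: 7.3
eef_pos: [589.6, 139.2, 177.4]
tool_rot: [[0.899, -0.436, 0.044], [-0.436, -0.9, -0.006], [0.042, -0.014, -0.999]]
force: [0.9, 0.6, -1.0]
finger_gap: 62.3
```

```bash
python3 - <<'E'
from h import *
p,d=look('t7.png')
hsv=cv2.cvtColor(p,cv2.COLOR_RGB2HSV)
cv2.imwrite('pics/t7b.png',cv2.resize(p[150:270,250:450,::-1],None,fx=4,fy=4))
st()
E
```

```text
inlays 2 [array([ 511., -202.,   16.]), array([ 503., -288.,   16.])]
[233. 162.] 141 [608.2 318. ] None (51, 0)
[235. 206.] 209 [440.8 313.4] 42.1 (71, np.int64(21))
t 7.35 tcp [590.9 139.6 181. ] yaw x -25.9 F [1.7 1.5 0.6] gap 62.4 q [ 14.  21.   2.  69.  -1. 130.]
```

View pics/t7b.png

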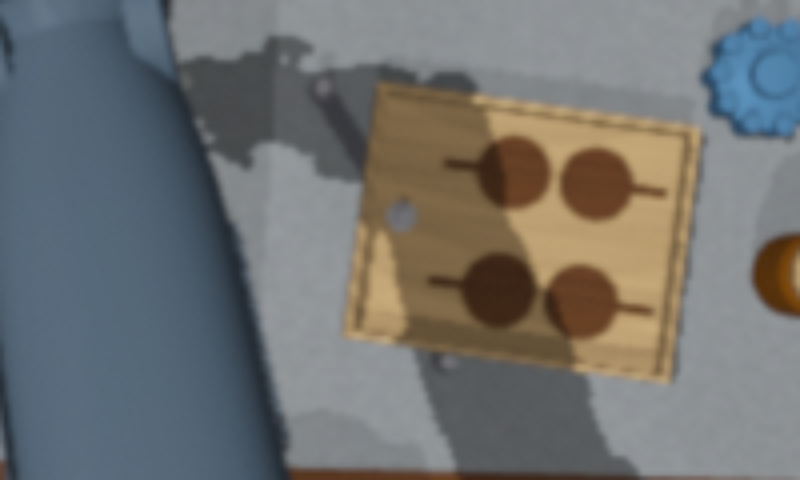

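```bash
python3 - <<'E'
from h import *
uv=np.array([(514,173),(498,290),(597,184),(580,301)])/4+[250,150]-0.4
C=plane('top',uv,16); print(C.round(1)); e,pv,y=trayfit(C); print(e,pv,y)
for yaw in (y,-96.2):
  a=np.radians(yaw);c,s=np.cos(a),np.sin(a);R=np.array([[c,-s],[s,c]])
  for L in ([100,56],[100,-56],[178,56],[178,-56]): print(yaw,L,(np.array([467.5,-104])+R@L).round(1))
E
```

```text
[[ 510.6 -210.4   16. ]
 [ 400.  -197.    16. ]
 [ 502.1 -288.7   16. ]
 [ 391.6 -274.    16. ]]
0.9653159810990815 [ 467.83536895 -104.51020372] -96.91790440926532
-96.91790440926532 [100, 56] [ 511. -210.]
-96.91790440926532 [100, -56] [ 399.9 -196.5]
-96.91790440926532 [178, 56] [ 501.7 -287.4]
-96.91790440926532 [178, -56] [ 390.5 -274. ]
-96.2 [100, 56] [ 512.4 -209.5]
-96.2 [100, -56] [ 401.  -197.4]
-96.2 [178, 56] [ 503.9 -287. ]
-96.2 [178, -56] [ 392.6 -274.9]
```

>>> send_rows:
  increments:
    - {"dx": 0, "dy": 0, "dz": 0, "turn": -6.5}
    - {"dx": 0, "dy": 0, "dz": 0, "turn": -6.5}
    - {"dx": 0, "dy": 0, "dz": 0, "turn": -6.5}

```text
time_s: 7.6
eef_pos: [592.1, 140.0, 184.7]
tool_rot: [[0.993, -0.102, 0.055], [-0.102, -0.995, -0.003], [0.055, -0.002, -0.999]]
force: [0.1, -0.0, -2.7]
finger_gap: 62.4
```

```bash
python3 - <<'E'
from h import *
go(502.5,-290.7,180,-6.5)
E
```

```text
t 7.6 tcp [592.1 140.  184.7] yaw x -5.9 F [ 0.1 -0.  -2.7] gap 62.4 q [ 14.  21.   2.  69.  -1. 110.]
shift cm [-4.53 43.76  0.13]
turn 0.6 (alt -179.4 )
  shift after turn [-4.03 43.81  0.47]
  shift after turn [  4.03 -43.81   0.47]
```

>>> send_rows:
  increments:
    - {"dx": -0.2, "dy": 2, "dz": 0, "turn": 0.6}
    - {"dx": -0.4, "dy": 3.8, "dz": 0, "turn": 0}
    - {"dx": -0.4, "dy": 4, "dz": 0, "turn": 0}
    - {"dx": -0.4, "dy": 4, "dz": 0, "turn": 0}
    - {"dx": -0.4, "dy": 4, "dz": 0, "turn": 0}
    - {"dx": -0.4, "dy": 4, "dz": 0, "turn": 0}
    - {"dx": -0.4, "dy": 4, "dz": 0, "turn": 0}
    - {"dx": -0.4, "dy": 4, "dz": 0, "turn": 0}

```text
time_s: 8.27
eef_pos: [531.1, -155.6, 180.4]
tool_rot: [[0.994, -0.09, 0.057], [-0.09, -0.996, -0.0], [0.056, -0.005, -0.998]]
force: [0.7, -0.7, -2.1]
finger_gap: 62.4
```

```bash
python3 - <<'E'
from h import *
go(502.5,-290.7,150,-6.5)
E
```

```text
t 8.27 tcp [ 531.1 -155.6  180.4] yaw x -5.2 F [ 0.7 -0.7 -2.1] gap 62.4 q [-17.  15.  -6.  65.   1.  78.]
shift cm [-1.8  13.73  2.88]
turn 1.3 (alt -178.7 )
  shift after turn [-1.31 13.75  3.04]
  shift after turn [  1.31 -13.75   3.04]
```

>>> send_rows:
  increments:
    - {"dx": -0.4, "dy": 3.5, "dz": 0.5, "turn": 1.3}
    - {"dx": -0.4, "dy": 3.2, "dz": 0.5, "turn": 0}
    - {"dx": -0.4, "dy": 2.5, "dz": 0.6, "turn": 0}
    - {"dx": -0.3, "dy": 1.8, "dz": 0.6, "turn": 0}
    - {"dx": -0.1, "dy": 1, "dz": 0.4, "turn": 0}
    - {"dx": 0, "dy": 0.5, "dz": 0.2, "turn": 0}

```text
time_s: 8.77
eef_pos: [498.6, -291.2, 149.8]
tool_rot: [[0.991, -0.121, 0.058], [-0.121, -0.993, -0.003], [0.058, -0.004, -0.998]]
force: [-0.9, -0.5, -2.9]
finger_gap: 62.2
```

```bash
python3 - <<'E'
from h import *
go(502.5,-290.7,67,-6.5)
p,d=cap('side'); cv2.imwrite('pics/s8.png',cv2.resize(p[80:230,260:460,::-1],None,fx=4,fy=4))
E
```

```text
t 8.77 tcp [ 498.6 -291.2  149.8] yaw x -7.0 F [-0.9 -0.5 -2.9] gap 62.2 q [-31.  19.  -6.  62.   2.  66.]
shift cm [-0.09 -0.07  8.29]
turn -0.5 (alt 179.5 )
  shift after turn [ 0.39 -0.1   8.28]
  shift after turn [-0.39  0.1   8.28]
```

View pics/s8.png

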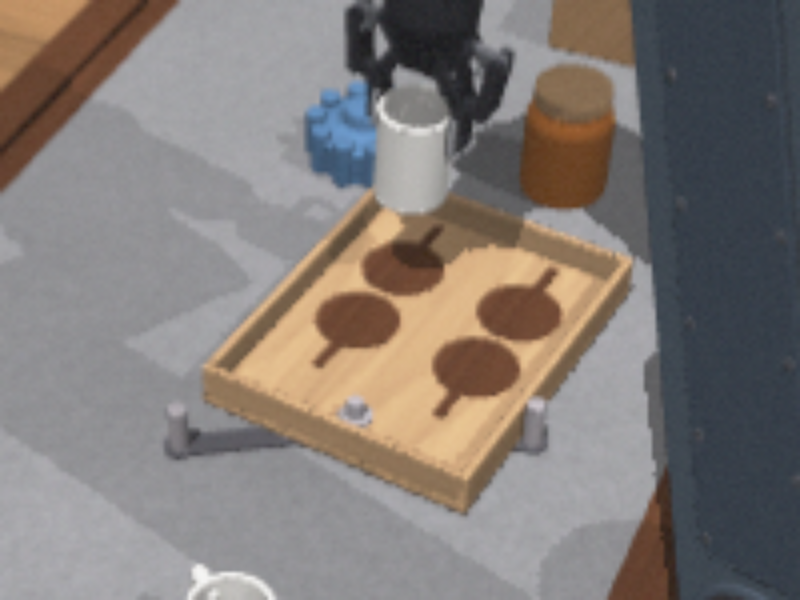

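>>> send_rows:
  increments:
    - {"dx": 0, "dy": 0, "dz": 2.5, "turn": -0.5}
    - {"dx": 0, "dy": 0, "dz": 2.2, "turn": 0}
    - {"dx": 0, "dy": 0, "dz": 1.5, "turn": 0}
    - {"dx": 0, "dy": 0, "dz": 0.8, "turn": 0}

```text
time_s: 9.15
eef_pos: [506.2, -289.6, 80.6]
tool_rot: [[0.992, -0.11, 0.063], [-0.11, -0.994, -0.005], [0.063, -0.002, -0.998]]
force: [-0.9, 0.4, -1.9]
finger_gap: 62.7
```

```bash
python3 - <<'E'
from h import *
go(502.5,-290.7,65,-6.5)
E
```

```text
t 9.15 tcp [ 506.2 -289.6   80.6] yaw x -6.3 F [-0.9  0.4 -1.9] gap 62.7 q [-31.  22. -12.  53.   2.  66.]
shift cm [-0.46  0.15  1.53]
turn 0.2 (alt -179.8 )
  shift after turn [-0.36  0.15  1.56]
  shift after turn [ 0.36 -0.15  1.56]
```

>>> send_rows:
  increments:
    - {"dx": -0.4, "dy": 0.1, "dz": 0.6, "turn": 0}
    - {"dx": 0, "dy": 0, "dz": 0.5, "turn": 0}
    - {"dx": 0, "dy": 0, "dz": 0.3, "turn": 0}

```text
time_s: 9.4
eef_pos: [503.6, -287.5, 65.1]
tool_rot: [[0.992, -0.107, 0.062], [-0.107, -0.994, -0.004], [0.062, -0.003, -0.998]]
force: [-0.9, 0.4, -2.4]
finger_gap: 62.4
```

```bash
python3 - <<'E'
from h import *
go(502.5,-290.7,65,-6.5)
E
```

```text
t 9.4 tcp [ 503.6 -287.5   65.1] yaw x -6.1 F [-0.9  0.4 -2.4] gap 62.4 q [-31.  23. -13.  51.   2.  66.]
shift cm [-0.07  0.33  0.01]
turn 0.4 (alt -179.6 )
  shift after turn [-0.07  0.33  0.01]
  shift after turn [ 0.07 -0.33  0.01]
```

>>> send_rows:
  increments:
    - {"dx": -0.1, "dy": 0.3, "dz": 0.1, "turn": 0}
    - {"dx": 0, "dy": 0, "dz": 0.1, "turn": 0}

```text
time_s: 9.57
eef_pos: [502.9, -290.2, 63.5]
tool_rot: [[0.992, -0.106, 0.063], [-0.106, -0.994, -0.004], [0.063, -0.003, -0.998]]
force: [-1.7, -1.6, 2.4]
finger_gap: 62.7
```

>>> send_rows:
  increments:
    - {"dx": 0, "dy": 0, "dz": 0, "turn": 0}
    - {"dx": 0, "dy": 0, "dz": 0, "turn": 0}
    - {"dx": 0, "dy": 0, "dz": 0, "turn": 0}
    - {"dx": 0, "dy": 0, "dz": 0, "turn": 0}
  jaw: 0

```text
time_s: 9.9
eef_pos: [504.7, -291.6, 66.3]
tool_rot: [[0.992, -0.106, 0.067], [-0.106, -0.994, -0.007], [0.068, -0.001, -0.998]]
force: [-0.2, 0.1, 0.2]
finger_gap: 85.4
```

```bash
python3 - <<'E'
from h import *
st()
E
```

```text
t 9.9 tcp [ 504.7 -291.6   66.3] yaw x -6.1 F [-0.2  0.1  0.2] gap 85.4 q [-31.  23. -13.  51.   2.  65.]
```

>>> send_rows:
  increments:
    - {"dx": 0.1, "dy": 0, "dz": -2, "turn": 0}
    - {"dx": 0.2, "dy": 0, "dz": -3, "turn": 0}
    - {"dx": 0.2, "dy": 0, "dz": -3, "turn": 0}
    - {"dx": 0.1, "dy": 0, "dz": -3, "turn": 0}
    - {"dx": 0.2, "dy": -3, "dz": -1, "turn": 0}
    - {"dx": 0.4, "dy": -4, "dz": 0, "turn": 0}
    - {"dx": 0.4, "dy": -4, "dz": 0, "turn": 0}
    - {"dx": 0.4, "dy": -4, "dz": 0, "turn": 0}

```text
time_s: 10.57
eef_pos: [533.6, -147.0, 196.2]
tool_rot: [[0.99, -0.118, 0.073], [-0.118, -0.993, -0.01], [0.074, 0.002, -0.997]]
force: [1.3, 0.5, -0.1]
finger_gap: 85.2
```

>>> send_rows:
  increments:
    - {"dx": 0.4, "dy": -4, "dz": 0, "turn": 0}
    - {"dx": 0.4, "dy": -4, "dz": 0, "turn": 0}
    - {"dx": 0.4, "dy": -4, "dz": 0, "turn": 0}
    - {"dx": 0.4, "dy": -4, "dz": 0, "turn": 0}
    - {"dx": 0.4, "dy": -4, "dz": 0, "turn": 0}
    - {"dx": 0.4, "dy": -4, "dz": 0, "turn": 0}
    - {"dx": 0.4, "dy": -3, "dz": 0, "turn": 0}

```text
time_s: 11.15
eef_pos: [595.3, 130.1, 203.2]
tool_rot: [[0.989, -0.12, 0.083], [-0.12, -0.993, -0.01], [0.084, -0.0, -0.996]]
force: [0.5, -2.1, 0.5]
finger_gap: 85.4
```

```bash
python3 - <<'E'
from h import *
p,d=look('t9.png'); look(zoff=16,box=(300,620,-400,-100)); go(608.5,318.3,160,-7.5)
cv2.imwrite('pics/t9b.png',cv2.resize(p[150:270,300:450,::-1],None,fx=5,fy=5))
E
```

```text
inlays 1 [array([ 511., -202.,   16.])]
[234. 162.] 158 [608.5 318.3] None (52, 0)
[402. 194.] 344 [ 500.5 -287.7] -92.8 (49, np.int64(18))
[235. 206.] 212 [440.6 313.5] 42.0 (66, np.int64(22))
inlays 1 [array([ 511., -203.,   16.])]
[403. 194.] 234 [ 502.7 -285.3] -95.6 (66, np.int64(20))
t 11.25 tcp [596.  131.7 202.8] yaw x -6.7 F [-0.1 -0.2  0.4] gap 85.2 q [ 13.  19.   3.  69.  -2. 110.]
shift cm [ -1.3  -18.68   4.2 ]
turn 0.8 (alt -179.2 )
  shift after turn [ -1.2  -18.67   4.28]
  shift after turn [ 1.2  18.67  4.28]
```

View pics/t9b.png

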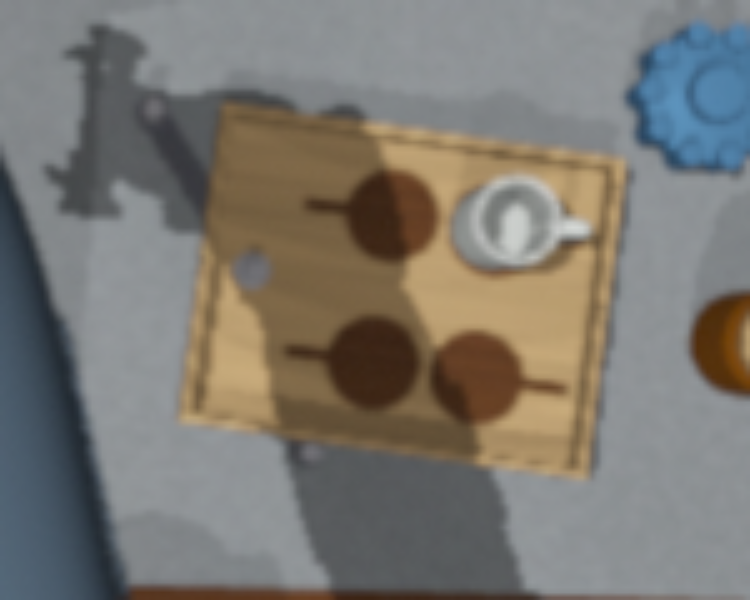

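>>> send_rows:
  increments:
    - {"dx": 0, "dy": 0, "dz": -4.1, "turn": 0}
    - {"dx": 0, "dy": 0, "dz": -4.1, "turn": 0}
    - {"dx": 0, "dy": 0, "dz": -4.1, "turn": 0}
    - {"dx": 0, "dy": 0, "dz": -4.1, "turn": 0}

```text
time_s: 11.58
eef_pos: [577.2, 133.5, 360.7]
tool_rot: [[0.992, -0.113, 0.063], [-0.112, -0.994, -0.014], [0.064, 0.007, -0.998]]
force: [2.1, 0.9, 0.8]
finger_gap: 85.4
```

>>> send_rows:
  increments:
    - {"dx": 0, "dy": -2, "dz": 1.5, "turn": 0}
    - {"dx": 0, "dy": -2, "dz": 1.5, "turn": 0}
    - {"dx": 0, "dy": -2, "dz": 1.5, "turn": 0}
    - {"dx": 0, "dy": -2, "dz": 1.5, "turn": 0}
    - {"dx": 0, "dy": -2, "dz": 1.5, "turn": 0}
    - {"dx": 0, "dy": -2, "dz": 1.5, "turn": 0}
    - {"dx": 0, "dy": -2, "dz": 1.5, "turn": 0}
    - {"dx": 0, "dy": -2, "dz": 1.5, "turn": 0}

```text
time_s: 12.25
eef_pos: [611.6, 290.1, 259.4]
tool_rot: [[0.988, -0.123, 0.095], [-0.123, -0.992, -0.007], [0.095, -0.005, -0.995]]
force: [-0.1, 0.7, 0.6]
finger_gap: 85.4
```

```bash
python3 - <<'E'
from h import *
look(); go(608.5,318.3,160,-7.5)
E
```

```text
inlays 3 [array([ 512., -210.,   16.]), array([ 400., -194.,   16.]), array([ 391., -275.,   16.])]
[240. 163.] 190 [608.4 318.5] -97.8 (42, np.int64(28))
[402. 194.] 346 [ 499.8 -287.2] -91.9 (48, np.int64(18))
[280. 206.] 163 [444.1 160.3] -39.1 (65, np.int64(24))
t 12.3 tcp [611.1 293.  255.5] yaw x -7.0 F [-0.7  1.3 -3. ] gap 85.4 q [ 27.  25.  20.  80.  -3. 124.]
shift cm [-1.44 -2.44  9.46]
turn 0.5 (alt -179.5 )
  shift after turn [-0.59 -2.47  9.55]
  shift after turn [0.59 2.47 9.55]
```

```bash
python3 - <<'E'
from h import *
go(530,-28,110,-7)
E
```

```text
t 12.3 tcp [611.1 293.  255.5] yaw x -7.0 F [-0.7  1.3 -3. ] gap 85.4 q [ 27.  25.  20.  80.  -3. 124.]
shift cm [-5.47 32.9  13.97]
turn 0.0 (alt -180.0 )
  shift after turn [-4.14 32.85 14.55]
  shift after turn [  4.14 -32.85  14.55]
```

>>> send_rows:
  increments:
    - {"dx": -0.6, "dy": 4, "dz": 0.5, "turn": 0}
    - {"dx": -0.6, "dy": 4, "dz": 1, "turn": 0}
    - {"dx": -0.6, "dy": 4, "dz": 1.5, "turn": 0}
    - {"dx": -0.6, "dy": 4, "dz": 1.5, "turn": 0}
    - {"dx": -0.6, "dy": 4, "dz": 1.5, "turn": 0}
    - {"dx": -0.6, "dy": 4, "dz": 1.5, "turn": 0}
    - {"dx": -0.6, "dy": 4, "dz": 1.5, "turn": 0}
    - {"dx": -0.5, "dy": 3, "dz": 1.5, "turn": 0}
  jaw: 1

```text
time_s: 12.97
eef_pos: [539.1, -3.3, 145.9]
tool_rot: [[0.989, -0.111, 0.096], [-0.111, -0.994, -0.005], [0.096, -0.005, -0.995]]
force: [0.6, -0.0, 0.2]
finger_gap: -0.2
```

```bash
python3 - <<'E'
from h import *
go(538,-28,25,-7);print(r.observe()['tool_rot'][:,2].round(3))
E
```

```text
t 12.97 tcp [539.1  -3.3 145.9] yaw x -6.4 F [ 0.6 -0.   0.2] gap -0.2 q [ -0.  14. -14.  57.  -0.  96.]
shift cm [-0.99  2.53 12.04]
turn 0.6 (alt -179.4 )
  shift after turn [ 0.2   2.47 12.09]
  shift after turn [-0.2  -2.47 12.09]
[ 0.096 -0.005 -0.995]
```

>>> send_rows:
  increments:
    - {"dx": -0.2, "dy": 1, "dz": 2, "turn": 0}
    - {"dx": -0.2, "dy": 0.8, "dz": 2, "turn": 0}
    - {"dx": -0.2, "dy": 0.7, "dz": 2, "turn": 0}
    - {"dx": -0.2, "dy": 0, "dz": 2, "turn": 0}
    - {"dx": -0.1, "dy": 0, "dz": 2, "turn": 0}
    - {"dx": -0.1, "dy": 0, "dz": 1, "turn": 0}
    - {"dx": 0, "dy": 0, "dz": 0.5, "turn": 0}

```text
time_s: 13.55
eef_pos: [532.5, -41.7, 27.6]
tool_rot: [[0.987, -0.125, 0.099], [-0.125, -0.992, -0.009], [0.099, -0.003, -0.995]]
force: [-0.4, -0.1, -0.1]
finger_gap: -0.0
```

```bash
python3 - <<'E'
from h import *
go(562,-28,25,-7);print(r.observe()['tool_rot'][:,2].round(3))
p,d=cap('side'); cv2.imwrite('pics/s10.png',cv2.resize(p[100:250,250:450,::-1],None,fx=4,fy=4))
E
```

```text
t 13.55 tcp [532.5 -41.7  27.6] yaw x -7.2 F [-0.4 -0.1 -0.1] gap -0.0 q [ -4.  20. -25.  39.  -0.  93.]
shift cm [ 2.71 -1.73  0.54]
turn -0.2 (alt 179.8 )
  shift after turn [ 2.76 -1.72  0.26]
  shift after turn [-2.76  1.72  0.26]
[ 0.099 -0.009 -0.995]
```

View pics/s10.png

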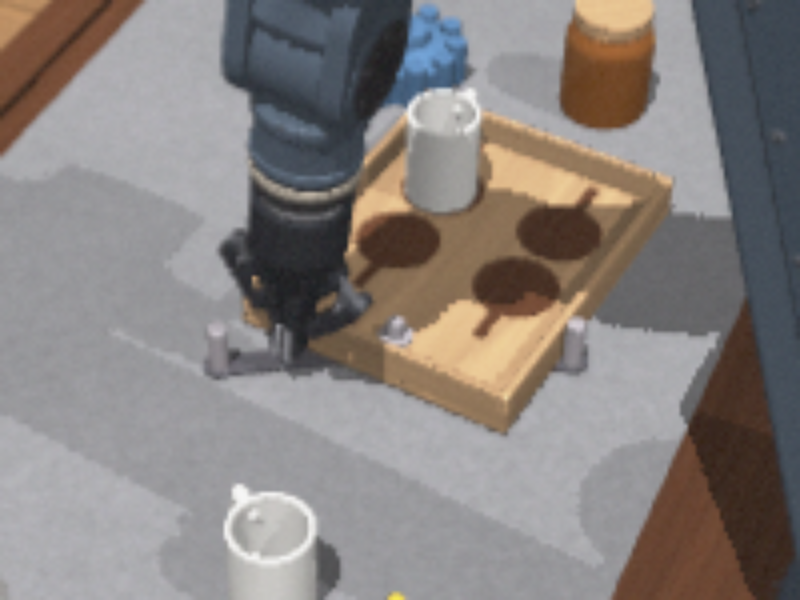

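>>> send_rows:
  increments:
    - {"dx": 0.2, "dy": -1.0, "dz": 0.1, "turn": 0}
    - {"dx": 0.8, "dy": -0.4, "dz": 0.1, "turn": 0}
    - {"dx": 0.8, "dy": 0, "dz": 0.1, "turn": 0}
    - {"dx": 0.5, "dy": 0, "dz": 0.1, "turn": 0}
    - {"dx": 0.5, "dy": 0, "dz": 0.1, "turn": 0}

```text
time_s: 14.02
eef_pos: [566.5, -30.1, 28.2]
tool_rot: [[0.987, -0.125, 0.102], [-0.125, -0.992, -0.01], [0.103, -0.003, -0.995]]
force: [-1.2, 0.9, 0.7]
finger_gap: 0.1
```

>>> send_rows:
  increments:
    - {"dx": 0.4, "dy": 0, "dz": 0.1, "turn": 0}
    - {"dx": 0.4, "dy": 0, "dz": 0.1, "turn": 0}

```text
time_s: 14.18
eef_pos: [567.1, -30.5, 25.8]
tool_rot: [[0.988, -0.124, 0.087], [-0.124, -0.992, -0.009], [0.087, -0.002, -0.996]]
force: [-22.1, 0.7, 17.0]
finger_gap: 0.3
```

>>> send_rows:
  increments:
    - {"dx": 0.4, "dy": 0, "dz": 0.1, "turn": 0}
    - {"dx": 0.4, "dy": 0, "dz": 0.1, "turn": 0}

```text
time_s: 14.35
eef_pos: [566.5, -31.1, 23.0]
tool_rot: [[0.99, -0.123, 0.07], [-0.123, -0.992, -0.008], [0.071, -0.001, -0.997]]
force: [-17.5, 1.2, 12.4]
finger_gap: 0.1
```

>>> send_rows:
  increments:
    - {"dx": 0.4, "dy": 0, "dz": 0, "turn": 0}
    - {"dx": 0.4, "dy": 0, "dz": 0, "turn": 0}
    - {"dx": 0.4, "dy": 0, "dz": 0, "turn": 0}
    - {"dx": 0.4, "dy": 0, "dz": 0, "turn": 0}

```text
time_s: 14.68
eef_pos: [565.9, -31.7, 21.6]
tool_rot: [[0.992, -0.122, 0.039], [-0.122, -0.993, -0.005], [0.039, 0.0, -0.999]]
force: [-16.1, 0.5, 10.5]
finger_gap: 0.0
```

>>> send_rows:
  increments:
    - {"dx": 0.4, "dy": 0, "dz": -0.1, "turn": 0}
    - {"dx": 0.4, "dy": 0, "dz": 0, "turn": 0}
    - {"dx": 0.4, "dy": 0, "dz": -0.1, "turn": 0}
    - {"dx": 0.4, "dy": 0, "dz": 0, "turn": 0}

```text
time_s: 15.02
eef_pos: [565.3, -32.0, 21.1]
tool_rot: [[0.993, -0.12, 0.006], [-0.12, -0.993, -0.002], [0.006, 0.001, -1.0]]
force: [-16.5, 0.4, 9.3]
finger_gap: -0.3
```

Pushing on the fixed peg reduces the tool tilt as hoped. I'll do a few more rows to leave some margin, then go to mug A.

>>> send_rows:
  increments:
    - {"dx": 0.4, "dy": 0, "dz": -0.1, "turn": 0}
    - {"dx": 0.4, "dy": 0, "dz": 0, "turn": 0}
    - {"dx": 0.4, "dy": 0, "dz": -0.1, "turn": 0}

```text
time_s: 15.27
eef_pos: [564.8, -32.3, 21.0]
tool_rot: [[0.993, -0.119, -0.018], [-0.119, -0.993, 0.0], [-0.018, 0.002, -1.0]]
force: [-13.7, 1.8, 2.2]
finger_gap: -0.0
```

>>> send_rows:
  increments:
    - {"dx": -1, "dy": 0, "dz": 0, "turn": 0}
    - {"dx": -1, "dy": 0, "dz": -2, "turn": 0}
    - {"dx": 0, "dy": -1, "dz": -4, "turn": 0}
    - {"dx": 0, "dy": -2, "dz": -4, "turn": 0}
    - {"dx": 0.4, "dy": -3, "dz": -3, "turn": 0}
    - {"dx": 0.6, "dy": -4, "dz": 0, "turn": 0}
    - {"dx": 0.6, "dy": -4, "dz": 0, "turn": 0}
    - {"dx": 0.6, "dy": -4, "dz": 0, "turn": 0}
  jaw: 0

```text
time_s: 15.93
eef_pos: [591.7, 145.3, 158.3]
tool_rot: [[0.991, -0.13, -0.021], [-0.13, -0.992, 0.002], [-0.021, 0.001, -1.0]]
force: [1.7, -0.4, 0.6]
finger_gap: 85.9
```

```bash
cat >> h.py <<'E'
_go=go
def go(*a):
    _go(*a); print('tool z',r.observe()['tool_rot'][:,2].round(3))
E
python3 - <<'E'
from h import *
go(608.5,318.3,130,-7.5)
E
```

```text
t 15.93 tcp [591.7 145.3 158.3] yaw x -7.5 F [ 1.7 -0.4  0.6] gap 85.9 q [ 14.  25.   4.  71.   0. 111.]
shift cm [ -0.52 -17.38   2.83]
turn 0.0 (alt -180.0 )
  shift after turn [ -0.59 -17.38   2.83]
  shift after turn [ 0.59 17.38  2.83]
tool z [-0.021  0.002 -1.   ]
```

>>> send_rows:
  increments:
    - {"dx": -0.1, "dy": -3.5, "dz": 0, "turn": 0}
    - {"dx": -0.1, "dy": -3.5, "dz": 0, "turn": 0}
    - {"dx": -0.1, "dy": -3.3, "dz": 0.3, "turn": 0}
    - {"dx": -0.1, "dy": -3, "dz": 0.3, "turn": 0}
    - {"dx": 0, "dy": -2, "dz": 0.3, "turn": 0}
    - {"dx": 0, "dy": -0.8, "dz": 0.3, "turn": 0}

```text
time_s: 16.43
eef_pos: [613.8, 322.0, 149.4]
tool_rot: [[0.992, -0.125, -0.011], [-0.124, -0.992, 0.006], [-0.012, -0.005, -1.0]]
force: [-1.6, 0.3, 0.7]
finger_gap: 85.4
```

```bash
python3 - <<'E'
from h import *
go(608.5,318.3,45,-7.5)
E
```

```text
t 16.43 tcp [613.8 322.  149.4] yaw x -7.1 F [-1.6  0.3  0.7] gap 85.4 q [ 27.  33.  17.  75.   1. 125.]
shift cm [-0.35  0.49 10.44]
turn 0.4 (alt -179.6 )
  shift after turn [-0.47  0.44 10.44]
  shift after turn [ 0.47 -0.44 10.44]
tool z [-0.011  0.006 -1.   ]
```

>>> send_rows:
  increments:
    - {"dx": -0.4, "dy": 0.3, "dz": 1.5, "turn": 0}
    - {"dx": 0, "dy": 0.1, "dz": 1.5, "turn": 0}
    - {"dx": 0, "dy": 0, "dz": 2, "turn": 0}
    - {"dx": 0, "dy": 0, "dz": 2, "turn": 0}
    - {"dx": 0, "dy": 0, "dz": 1, "turn": 0}

```text
time_s: 16.85
eef_pos: [611.3, 322.0, 68.8]
tool_rot: [[0.993, -0.12, -0.005], [-0.12, -0.993, 0.009], [-0.006, -0.008, -1.0]]
force: [-0.9, 0.2, 0.4]
finger_gap: 85.2
```

```bash
python3 - <<'E'
from h import *
go(608.5,318.3,45,-7.5)
E
```

```text
t 16.85 tcp [611.3 322.   68.8] yaw x -6.9 F [-0.9  0.2  0.4] gap 85.2 q [ 28.  35.   8.  64.   1. 124.]
shift cm [-0.22  0.42  2.38]
turn 0.6 (alt -179.4 )
  shift after turn [-0.23  0.4   2.38]
  shift after turn [ 0.23 -0.4   2.38]
tool z [-0.005  0.009 -1.   ]
```

>>> send_rows:
  increments:
    - {"dx": -0.2, "dy": 0.4, "dz": 1, "turn": 0.5}
    - {"dx": 0, "dy": 0, "dz": 1, "turn": 0}
    - {"dx": 0, "dy": 0, "dz": 0.3, "turn": 0}

```text
time_s: 17.1
eef_pos: [608.7, 316.3, 43.1]
tool_rot: [[0.991, -0.131, -0.007], [-0.13, -0.991, 0.007], [-0.008, -0.006, -1.0]]
force: [-0.1, -0.5, -0.1]
finger_gap: 85.2
```

>>> send_rows:
  increments:
    - {"dx": 0, "dy": 0, "dz": 0, "turn": 0}
    - {"dx": 0, "dy": 0, "dz": 0, "turn": 0}
    - {"dx": 0, "dy": 0, "dz": 0, "turn": 0}
    - {"dx": 0, "dy": 0, "dz": 0, "turn": 0}
    - {"dx": 0, "dy": 0, "dz": 0, "turn": 0}
  jaw: 1

```text
time_s: 17.52
eef_pos: [610.3, 316.1, 44.8]
tool_rot: [[0.991, -0.131, -0.005], [-0.131, -0.991, 0.008], [-0.007, -0.007, -1.0]]
force: [-0.1, 0.8, -1.8]
finger_gap: 62.5
```

>>> send_rows:
  increments:
    - {"dx": 0, "dy": 0, "dz": -2, "turn": 0}
    - {"dx": 0, "dy": 0, "dz": -3, "turn": 0}
    - {"dx": 0, "dy": 0, "dz": -3, "turn": 0}
    - {"dx": 0, "dy": 0, "dz": -3, "turn": 0}
    - {"dx": 0, "dy": 0.5, "dz": -2, "turn": 0}

```text
time_s: 17.93
eef_pos: [607.1, 309.4, 173.7]
tool_rot: [[0.991, -0.129, -0.016], [-0.129, -0.992, 0.003], [-0.016, -0.001, -1.0]]
force: [0.2, -0.3, -2.0]
finger_gap: 62.3
```

```bash
python3 - <<'E'
from h import *
look('t11.png');go(391.5,-276.5,180,-7.5)
E
```

```text
inlays 3 [array([ 512., -210.,   16.]), array([ 401., -197.,   16.]), array([ 391., -275.,   16.])]
[402. 194.] 336 [ 500.1 -287.4] -92.4 (50, np.int64(18))
[280. 205.] 162 [444.3 160.4] -39.3 (64, np.int64(23))
t 17.98 tcp [608.3 308.8 177.6] yaw x -7.5 F [0.  0.7 1.7] gap 62.6 q [ 27.  31.  18.  78.   1. 124.]
shift cm [-13.89  60.85  -0.26]
turn 0.0 (alt -180.0 )
  shift after turn [-13.85  60.86  -0.24]
  shift after turn [ 13.85 -60.86  -0.24]
tool z [-0.011  0.005 -1.   ]
```

>>> send_rows:
  increments:
    - {"dx": -0.5, "dy": 2, "dz": 0, "turn": 0}
    - {"dx": -0.9, "dy": 4, "dz": 0, "turn": 0}
    - {"dx": -0.9, "dy": 4, "dz": 0, "turn": 0}
    - {"dx": -0.9, "dy": 4, "dz": 0, "turn": 0}
    - {"dx": -0.9, "dy": 4, "dz": 0, "turn": 0}
    - {"dx": -0.9, "dy": 4, "dz": 0, "turn": 0}
    - {"dx": -0.9, "dy": 4, "dz": 0, "turn": 0}
    - {"dx": -0.9, "dy": 4, "dz": 0, "turn": 0}

```text
time_s: 18.65
eef_pos: [502.6, 21.1, 176.7]
tool_rot: [[0.993, -0.119, -0.001], [-0.119, -0.993, 0.01], [-0.002, -0.01, -1.0]]
force: [1.4, -0.0, -2.1]
finger_gap: 62.1
```

```bash
python3 - <<'E'
from h import *
go(391.5,-276.7,160,-6.5)
E
```

```text
t 18.65 tcp [502.6  21.1 176.7] yaw x -6.8 F [ 1.4 -0.  -2.1] gap 62.1 q [  2.  13. -10.  67.   1.  99.]
shift cm [-7.5  30.9   1.39]
turn -0.3 (alt 179.7 )
  shift after turn [-7.67 30.85  1.67]
  shift after turn [  7.67 -30.85   1.67]
tool z [-0.001  0.01  -1.   ]
```

>>> send_rows:
  increments:
    - {"dx": -0.9, "dy": 4, "dz": 0.1, "turn": 0}
    - {"dx": -0.9, "dy": 4, "dz": 0.1, "turn": 0}
    - {"dx": -0.9, "dy": 4, "dz": 0.2, "turn": 0}
    - {"dx": -0.9, "dy": 4, "dz": 0.2, "turn": 0}
    - {"dx": -0.9, "dy": 4, "dz": 0.2, "turn": 0}
    - {"dx": -0.9, "dy": 4, "dz": 0.2, "turn": 0}
    - {"dx": -0.7, "dy": 2.5, "dz": 0.2, "turn": 0}
    - {"dx": -0.3, "dy": 1.0, "dz": 0.2, "turn": 0}

```text
time_s: 19.32
eef_pos: [400.2, -252.9, 161.3]
tool_rot: [[0.993, -0.12, 0.005], [-0.12, -0.993, 0.006], [0.005, -0.006, -1.0]]
force: [1.0, 0.7, -2.4]
finger_gap: 62.3
```

```bash
python3 - <<'E'
from h import *
go(391.5,-276.7,64,-6.5)
E
```

```text
t 19.32 tcp [ 400.2 -252.9  161.3] yaw x -6.9 F [ 1.   0.7 -2.4] gap 62.3 q [-33.  11. -15.  64.   0.  64.]
shift cm [-0.62  2.53  9.71]
turn -0.4 (alt 179.6 )
  shift after turn [-0.59  2.46  9.73]
  shift after turn [ 0.59 -2.46  9.73]
tool z [ 0.005  0.006 -1.   ]
```

>>> send_rows:
  increments:
    - {"dx": -0.4, "dy": 1.5, "dz": 1.5, "turn": -0.4}
    - {"dx": -0.2, "dy": 0.8, "dz": 2, "turn": 0}
    - {"dx": 0, "dy": 0.1, "dz": 2, "turn": 0}
    - {"dx": 0, "dy": 0, "dz": 1.5, "turn": 0}
    - {"dx": 0, "dy": 0, "dz": 0.5, "turn": 0}

```text
time_s: 19.73
eef_pos: [390.3, -282.2, 85.1]
tool_rot: [[0.993, -0.12, 0.011], [-0.12, -0.993, 0.001], [0.011, -0.002, -1.0]]
force: [-0.2, 0.0, -2.7]
finger_gap: 62.4
```

```bash
python3 - <<'E'
from h import *
go(391.5,-276.7,62,-6.5)
E
```

```text
t 19.73 tcp [ 390.3 -282.2   85.1] yaw x -6.9 F [-0.2  0.  -2.7] gap 62.4 q [-36.  15. -22.  53.   0.  61.]
shift cm [ 0.03 -0.56  2.31]
turn -0.4 (alt 179.6 )
  shift after turn [ 0.06 -0.56  2.31]
  shift after turn [-0.06  0.56  2.31]
tool z [ 0.011  0.001 -1.   ]
```

>>> send_rows:
  increments:
    - {"dx": 0, "dy": -0.5, "dz": 0.8, "turn": -0.4}
    - {"dx": 0, "dy": -0.1, "dz": 0.7, "turn": 0}
    - {"dx": 0, "dy": 0, "dz": 0.4, "turn": 0}
    - {"dx": 0, "dy": 0, "dz": 0.2, "turn": 0}

```text
time_s: 20.07
eef_pos: [391.5, -275.1, 62.9]
tool_rot: [[0.994, -0.112, 0.011], [-0.112, -0.994, 0.001], [0.011, -0.002, -1.0]]
force: [-0.4, 0.2, -1.8]
finger_gap: 62.2
```

```bash
python3 - <<'E'
from h import *
go(391.5,-276.7,61,-6.5)
E
```

```text
t 20.07 tcp [ 391.5 -275.1   62.9] yaw x -6.4 F [-0.4  0.2 -1.8] gap 62.2 q [-35.  16. -24.  49.   0.  61.]
shift cm [0.02 0.16 0.19]
turn 0.1 (alt -179.9 )
  shift after turn [0.02 0.16 0.19]
  shift after turn [-0.02 -0.16  0.19]
tool z [ 0.011  0.001 -1.   ]
```

>>> send_rows:
  increments:
    - {"dx": 0, "dy": 0.1, "dz": 0.2, "turn": 0}
    - {"dx": 0, "dy": 0, "dz": 0.1, "turn": 0}

```text
time_s: 20.23
eef_pos: [392.1, -276.0, 60.1]
tool_rot: [[0.994, -0.111, 0.012], [-0.111, -0.994, 0.0], [0.012, -0.001, -1.0]]
force: [-0.3, -0.7, -2.0]
finger_gap: 62.3
```

>>> send_rows:
  increments:
    - {"dx": 0, "dy": 0, "dz": 0, "turn": 0}
    - {"dx": 0, "dy": 0, "dz": 0, "turn": 0}
    - {"dx": 0, "dy": 0, "dz": 0, "turn": 0}
    - {"dx": 0, "dy": 0, "dz": 0, "turn": 0}
  jaw: 0

```text
time_s: 20.57
eef_pos: [393.6, -276.9, 61.8]
tool_rot: [[0.994, -0.111, 0.015], [-0.111, -0.994, -0.002], [0.015, 0.0, -1.0]]
force: [-0.2, -0.3, -0.2]
finger_gap: 85.4
```

>>> send_rows:
  increments:
    - {"dx": 0, "dy": 0, "dz": -2, "turn": 0}
    - {"dx": 0, "dy": 0, "dz": -3, "turn": 0}
    - {"dx": 0, "dy": 0, "dz": -3, "turn": 0}
    - {"dx": 0, "dy": 0, "dz": -3, "turn": 0}
    - {"dx": 0, "dy": -3, "dz": -1, "turn": -6}
    - {"dx": 0, "dy": -4, "dz": 0, "turn": -6}
    - {"dx": 0, "dy": -4, "dz": 0, "turn": -6}
    - {"dx": 0, "dy": -4, "dz": 0, "turn": -6}

```text
time_s: 21.23
eef_pos: [386.1, -130.2, 189.1]
tool_rot: [[0.952, 0.306, 0.022], [0.306, -0.952, -0.005], [0.019, 0.012, -1.0]]
force: [0.9, 0.3, 0.1]
finger_gap: 85.7
```

```bash
python3 - <<'E'
from h import *
go(444.2,160.4,170,51)
E
```

```text
t 21.23 tcp [ 386.1 -130.2  189.1] yaw x 17.8 F [0.9 0.3 0.1] gap 85.7 q [-19.   2. -21.  66.   0.  53.]
shift cm [ 14.39 -25.9    1.88]
turn -33.2 (alt 146.8 )
  shift after turn [ 26.24 -13.77   1.91]
  shift after turn [-26.24  13.77   1.91]
tool z [ 0.022 -0.005 -1.   ]
```

>>> send_rows:
  increments:
    - {"dx": 0, "dy": 0, "dz": 0, "turn": -6.6}
    - {"dx": 0, "dy": 0, "dz": 0, "turn": -6.6}
    - {"dx": 0, "dy": 0, "dz": 0, "turn": -6.6}
    - {"dx": 0, "dy": 0, "dz": 0, "turn": -6.6}
    - {"dx": 0, "dy": 0, "dz": 0, "turn": -6.6}

```text
time_s: 21.65
eef_pos: [384.4, -121.8, 191.7]
tool_rot: [[0.6, 0.799, 0.026], [0.8, -0.6, -0.004], [0.012, 0.023, -1.0]]
force: [0.9, -0.4, -0.3]
finger_gap: 85.6
```

>>> send_rows:
  increments:
    - {"dx": 2, "dy": -1, "dz": 0.2, "turn": 0}
    - {"dx": 3.6, "dy": -1.9, "dz": 0.3, "turn": 0}
    - {"dx": 3.6, "dy": -1.9, "dz": 0.3, "turn": 0}
    - {"dx": 3.6, "dy": -1.9, "dz": 0.3, "turn": 0}
    - {"dx": 3.6, "dy": -1.9, "dz": 0.3, "turn": 0}
    - {"dx": 3.6, "dy": -1.9, "dz": 0.3, "turn": 0}
    - {"dx": 2.5, "dy": -1.4, "dz": 0.3, "turn": 0}
    - {"dx": 1, "dy": -0.5, "dz": 0, "turn": 0}

```text
time_s: 22.32
eef_pos: [428.1, 148.5, 174.2]
tool_rot: [[0.598, 0.801, 0.037], [0.801, -0.598, -0.005], [0.018, 0.032, -0.999]]
force: [-1.3, -0.7, 0.2]
finger_gap: 85.1
```

```bash
python3 - <<'E'
from h import *
p,d=look('t12.png');look(zoff=16,box=(300,620,-400,-100)); go(444.2,160.4,45,51)
E
```

```text
inlays 2 [array([ 512., -210.,   16.]), array([ 400., -185.,   16.])]
[402. 194.] 330 [ 500.9 -287. ] -93.2 (50, np.int64(18))
[399. 225.] 326 [ 390.4 -279.1] -94.2 (43, np.int64(13))
inlays 2 [array([ 511., -210.,   16.]), array([ 398., -189.,   16.])]
[403. 194.] 230 [ 502.5 -285. ] -94.6 (64, np.int64(19))
[400. 225.] 218 [ 391.7 -274. ] -95.7 (66, np.int64(17))
t 22.42 tcp [428.2 147.3 174.4] yaw x 53.3 F [ 0.4 -0.2  0.6] gap 85.8 q [ 20.   7. -18.  63.  -1.  56.]
shift cm [ 1.79  0.08 12.98]
turn 2.3 (alt -177.7 )
  shift after turn [ 2.03  0.42 12.94]
  shift after turn [-2.03 -0.42 12.94]
tool z [ 0.037 -0.006 -0.999]
```

View pics/t12.png

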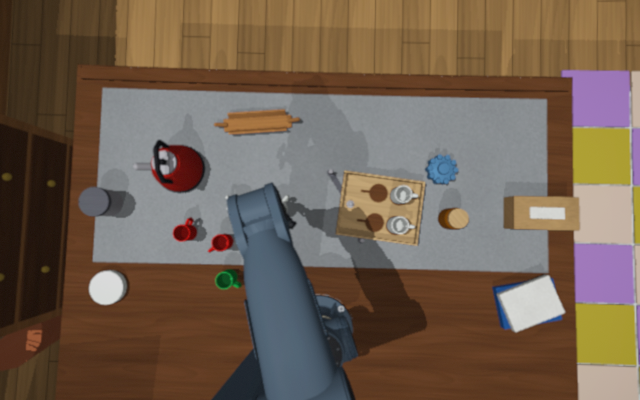

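>>> send_rows:
  increments:
    - {"dx": 1, "dy": 0.2, "dz": 1.5, "turn": 2.3}
    - {"dx": 0.7, "dy": 0, "dz": 1.5, "turn": 0}
    - {"dx": 0.2, "dy": 0, "dz": 2, "turn": 0}
    - {"dx": 0, "dy": 0, "dz": 2, "turn": 0}
    - {"dx": 0, "dy": 0, "dz": 1.5, "turn": 0}
    - {"dx": 0, "dy": 0, "dz": 0.5, "turn": 0}

```text
time_s: 22.92
eef_pos: [447.1, 157.5, 85.2]
tool_rot: [[0.631, 0.774, 0.043], [0.775, -0.632, -0.005], [0.023, 0.037, -0.999]]
force: [-0.3, -0.5, 0.6]
finger_gap: 85.5
```

```bash
python3 - <<'E'
from h import *
go(444.2,160.4,45,51)
E
```

```text
t 22.92 tcp [447.1 157.5  85.2] yaw x 50.8 F [-0.3 -0.5  0.6] gap 85.5 q [ 20.  13. -25.  50.  -1.  59.]
shift cm [-0.05 -0.55  4.  ]
turn -0.2 (alt 179.8 )
  shift after turn [ 0.04 -0.41  4.02]
  shift after turn [-0.04  0.41  4.02]
tool z [ 0.043 -0.005 -0.999]
```

>>> send_rows:
  increments:
    - {"dx": 0, "dy": -0.4, "dz": 1.2, "turn": 0}
    - {"dx": 0, "dy": -0.1, "dz": 1.2, "turn": 0}
    - {"dx": 0, "dy": 0, "dz": 0.9, "turn": 0}
    - {"dx": 0, "dy": 0, "dz": 0.4, "turn": 0}

```text
time_s: 23.25
eef_pos: [445.3, 157.0, 48.0]
tool_rot: [[0.634, 0.772, 0.044], [0.773, -0.635, -0.006], [0.024, 0.038, -0.999]]
force: [0.2, -0.4, 1.1]
finger_gap: 85.6
```

>>> send_rows:
  increments:
    - {"dx": 0, "dy": 0, "dz": 0, "turn": 0}
    - {"dx": 0, "dy": 0, "dz": 0, "turn": 0}
    - {"dx": 0, "dy": 0, "dz": 0, "turn": 0}
    - {"dx": 0, "dy": 0, "dz": 0, "turn": 0}
    - {"dx": 0, "dy": 0, "dz": 0, "turn": 0}
  jaw: 1

```text
time_s: 23.67
eef_pos: [446.3, 156.1, 49.7]
tool_rot: [[0.635, 0.771, 0.046], [0.772, -0.636, -0.005], [0.025, 0.039, -0.999]]
force: [-0.1, 0.4, -3.9]
finger_gap: 62.3
```

>>> send_rows:
  increments:
    - {"dx": 0, "dy": 0, "dz": -2, "turn": 0}
    - {"dx": 0, "dy": 0, "dz": -3, "turn": 0}
    - {"dx": 0, "dy": 0, "dz": -3, "turn": 0}
    - {"dx": 0, "dy": 0, "dz": -3, "turn": 0}
    - {"dx": 0, "dy": 0, "dz": -2, "turn": 0}

```text
time_s: 24.08
eef_pos: [435.5, 155.1, 179.8]
tool_rot: [[0.635, 0.771, 0.034], [0.772, -0.635, -0.01], [0.014, 0.032, -0.999]]
force: [1.3, -0.1, -3.3]
finger_gap: 62.0
```

```bash
python3 - <<'E'
from h import *
look();go(511,-210,180,173.5)
E
```

```text
inlays 2 [array([ 512., -210.,   16.]), array([ 395., -186.,   16.])]
[402. 194.] 335 [ 498.6 -289.7] -90.6 (44, np.int64(15))
[399. 225.] 326 [ 392.3 -276. ] -96.6 (46, np.int64(15))
t 24.13 tcp [436.9 155.7 182.9] yaw x 50.6 F [ 2.1  1.4 -0.2] gap 62.2 q [ 20.   8. -16.  65.  -1.  60.]
shift cm [-23.54  28.94   0.88]
turn -122.9 (alt 57.1 )
  shift after turn [-11.5  -35.5    0.29]
  shift after turn [11.5  35.5   0.29]
tool z [ 0.038 -0.008 -0.999]
```

```bash
python3 - <<'E'
from h import *
o=r.observe(); t=o['eef_pos'][:2]; D=np.array([511.5,-205.7])-t
for k in range(18):
    y=np.radians(50.6+6.83*k); w=D/18/10
    print(k,(w@[np.cos(y),np.sin(y)]).round(1),(w@[np.sin(y),-np.cos(y)]).round(1))
E
```

```text
0 -1.3 1.6
1 -1.5 1.4
2 -1.6 1.2
3 -1.8 1.0
4 -1.9 0.8
5 -2.0 0.6
6 -2.0 0.4
7 -2.0 0.1
8 -2.0 -0.1
9 -2.0 -0.4
10 -2.0 -0.6
11 -1.9 -0.8
12 -1.8 -1.1
13 -1.6 -1.3
14 -1.5 -1.4
15 -1.3 -1.6
16 -1.1 -1.7
17 -0.9 -1.9
```

>>> send_rows:
  increments:
    - {"dx": -1.3, "dy": 1.6, "dz": 0, "turn": -6.8}
    - {"dx": -1.5, "dy": 1.4, "dz": 0, "turn": -6.8}
    - {"dx": -1.6, "dy": 1.2, "dz": 0, "turn": -6.8}
    - {"dx": -1.8, "dy": 1.0, "dz": 0, "turn": -6.8}
    - {"dx": -1.9, "dy": 0.8, "dz": 0, "turn": -6.8}
    - {"dx": -2, "dy": 0.6, "dz": 0, "turn": -6.8}
    - {"dx": -2, "dy": 0.4, "dz": 0, "turn": -6.8}
    - {"dx": -2, "dy": 0.1, "dz": 0, "turn": -6.8}

```text
time_s: 24.8
eef_pos: [470.4, -7.0, 186.4]
tool_rot: [[-0.298, 0.954, 0.041], [0.954, 0.299, -0.006], [-0.018, 0.037, -0.999]]
force: [0.1, 0.7, -3.1]
finger_gap: 62.0
```

>>> send_rows:
  increments:
    - {"dx": -2, "dy": -0.1, "dz": 0, "turn": -6.8}
    - {"dx": -2, "dy": -0.4, "dz": 0, "turn": -6.8}
    - {"dx": -2, "dy": -0.6, "dz": 0, "turn": -6.8}
    - {"dx": -1.9, "dy": -0.8, "dz": 0, "turn": -6.8}
    - {"dx": -1.8, "dy": -1.1, "dz": 0, "turn": -6.8}
    - {"dx": -1.6, "dy": -1.3, "dz": 0, "turn": -6.8}
    - {"dx": -1.5, "dy": -1.4, "dz": 0, "turn": -6.8}

```text
time_s: 25.38
eef_pos: [505.6, -153.2, 185.3]
tool_rot: [[-0.923, 0.383, 0.036], [0.383, 0.924, -0.005], [-0.035, 0.009, -0.999]]
force: [-0.2, 0.2, -3.8]
finger_gap: 62.7
```

```bash
python3 - <<'E'
from h import *
go(511.5,-205.7,160,173.5)
E
```

```text
t 25.38 tcp [ 505.6 -153.2  185.3] yaw x 157.5 F [-0.2  0.2 -3.8] gap 62.7 q [-17.  14.  -8.  67.   0. -85.]
shift cm [-2.46 -4.65  2.58]
turn -16.0 (alt 164.0 )
  shift after turn [-1.18 -5.15  2.53]
  shift after turn [1.18 5.15 2.53]
tool z [ 0.036 -0.005 -0.999]
```

>>> send_rows:
  increments:
    - {"dx": -0.8, "dy": -1.6, "dz": 0.6, "turn": -5.5}
    - {"dx": -0.5, "dy": -1.6, "dz": 0.8, "turn": -5.5}
    - {"dx": -0.2, "dy": -1.2, "dz": 0.8, "turn": -4.5}
    - {"dx": 0, "dy": -0.3, "dz": 0.4, "turn": 0}
    - {"dx": 0, "dy": 0, "dz": 0.2, "turn": 0}

```text
time_s: 25.8
eef_pos: [507.7, -209.1, 154.3]
tool_rot: [[-0.994, 0.107, 0.034], [0.107, 0.994, -0.006], [-0.035, -0.002, -0.999]]
force: [-0.2, 1.0, -3.6]
finger_gap: 62.3
```

```bash
python3 - <<'E'
from h import *
go(511.5,-205.7,66,173.5)
E
```

```text
t 25.8 tcp [ 507.7 -209.1  154.3] yaw x 173.9 F [-0.2  1.  -3.6] gap 62.3 q [ -23.   17.   -8.   63.    0. -107.]
shift cm [-0.04  0.39  8.83]
turn 0.4 (alt -179.6 )
  shift after turn [-0.34  0.38  8.83]
  shift after turn [ 0.34 -0.38  8.83]
tool z [ 0.034 -0.006 -0.999]
```

>>> send_rows:
  increments:
    - {"dx": 0, "dy": 0.3, "dz": 1.5, "turn": 0.4}
    - {"dx": 0, "dy": 0.1, "dz": 2, "turn": 0}
    - {"dx": 0, "dy": 0, "dz": 1.8, "turn": 0}
    - {"dx": 0, "dy": 0, "dz": 1.0, "turn": 0}
    - {"dx": 0, "dy": 0, "dz": 0.5, "turn": 0}

```text
time_s: 26.22
eef_pos: [510.6, -202.2, 84.6]
tool_rot: [[-0.991, 0.128, 0.035], [0.128, 0.992, -0.005], [-0.036, -0.0, -0.999]]
force: [0.1, -0.2, -2.6]
finger_gap: 62.5
```

```bash
python3 - <<'E'
from h import *
go(511.5,-205.7,65,173.5)
E
```

```text
t 26.22 tcp [ 510.6 -202.2   84.6] yaw x 172.7 F [ 0.1 -0.2 -2.6] gap 62.5 q [ -22.   20.  -15.   53.    0. -105.]
shift cm [-0.06 -0.34  1.96]
turn -0.8 (alt 179.2 )
  shift after turn [-0.13 -0.34  1.96]
  shift after turn [0.13 0.34 1.96]
tool z [ 0.035 -0.005 -0.999]
```

>>> send_rows:
  increments:
    - {"dx": 0, "dy": -0.2, "dz": 0.7, "turn": -0.5}
    - {"dx": 0, "dy": -0.1, "dz": 0.6, "turn": 0}
    - {"dx": 0, "dy": 0, "dz": 0.4, "turn": 0}
    - {"dx": 0, "dy": 0, "dz": 0.2, "turn": 0}

```text
time_s: 26.55
eef_pos: [511.3, -204.1, 65.1]
tool_rot: [[-0.992, 0.121, 0.036], [0.121, 0.993, -0.006], [-0.036, -0.001, -0.999]]
force: [-5.3, -3.0, 19.9]
finger_gap: 62.1
```

```bash
python3 - <<'E'
from h import *
go(511.5,-205.7,65,173.5)
E
```

```text
t 26.55 tcp [ 511.3 -204.1   65.1] yaw x 173.1 F [-5.3 -3.  19.9] gap 62.1 q [ -22.   21.  -16.   51.    0. -105.]
shift cm [-0.04 -0.16  0.01]
turn -0.4 (alt 179.6 )
  shift after turn [-0.04 -0.16  0.01]
  shift after turn [0.04 0.16 0.01]
tool z [ 0.036 -0.006 -0.999]
```

Contact with the floor (20 N). Releasing.

>>> send_rows:
  increments:
    - {"dx": 0, "dy": 0, "dz": -0.1, "turn": 0}
    - {"dx": 0, "dy": 0, "dz": 0, "turn": 0}
    - {"dx": 0, "dy": 0, "dz": 0, "turn": 0}
    - {"dx": 0, "dy": 0, "dz": 0, "turn": 0}
  jaw: 0

```text
time_s: 26.88
eef_pos: [513.3, -204.9, 68.3]
tool_rot: [[-0.992, 0.122, 0.041], [0.122, 0.993, -0.007], [-0.041, -0.002, -0.999]]
force: [1.1, -0.1, -0.1]
finger_gap: 85.6
```

>>> send_rows:
  increments:
    - {"dx": -0.1, "dy": 0, "dz": -2, "turn": 0}
    - {"dx": -0.1, "dy": 0, "dz": -3, "turn": 0}
    - {"dx": -0.1, "dy": 0, "dz": -3, "turn": 0}
    - {"dx": -0.1, "dy": 0, "dz": -3, "turn": 0}
    - {"dx": 0, "dy": 3, "dz": -1, "turn": 6.5}
    - {"dx": 0, "dy": 4, "dz": 0, "turn": 6.5}
    - {"dx": 0, "dy": 4, "dz": 0, "turn": 6.5}
    - {"dx": 0.5, "dy": 4, "dz": 0, "turn": 6.5}

```text
time_s: 27.55
eef_pos: [551.3, -66.9, 197.3]
tool_rot: [[-0.833, 0.551, 0.045], [0.552, 0.834, -0.009], [-0.042, 0.017, -0.999]]
force: [1.0, -0.4, -0.3]
finger_gap: 85.5
```

>>> send_rows:
  increments:
    - {"dx": 0, "dy": 3, "dz": 0, "turn": 6.5}
    - {"dx": 0, "dy": 4, "dz": 0, "turn": 6.5}
    - {"dx": 0, "dy": 4, "dz": 0, "turn": 0}
    - {"dx": 0, "dy": 4, "dz": 0, "turn": 0}

```text
time_s: 27.88
eef_pos: [652.9, 50.2, 204.9]
tool_rot: [[-0.673, 0.738, 0.049], [0.739, 0.674, -0.008], [-0.039, 0.031, -0.999]]
force: [1.3, -1.3, -0.1]
finger_gap: 85.7
```

```bash
python3 - <<'E'
from h import *
p,d=look('t13.png');look(zoff=16,box=(300,620,-400,-100)); go(440.7,313.5,170,131.8)
E
```

```text
inlays 1 [array([ 404., -202.,   16.])]
[391. 193.] 654 [ 509.1 -261.7] -90.6 (88, np.int64(174))
[235. 206.] 217 [441.  313.7] 42.2 (67, np.int64(20))
[399. 225.] 332 [ 393.6 -275.8] -95.6 (43, np.int64(14))
inlays 1 [array([ 400., -201.,   16.])]
[392. 193.] 430 [ 508.4 -248. ] -94.9 (130, np.int64(167))
[400. 225.] 208 [ 392.8 -274.5] -94.6 (66, np.int64(15))
t 27.98 tcp [655.7  52.7 203.3] yaw x 132.6 F [ 0.4  0.1 -1. ] gap 85.6 q [  5.  25.  12.  74.  -1. -38.]
shift cm [33.85  1.76  2.08]
turn 0.8 (alt -179.2 )
  shift after turn [33.77  1.36  3.33]
  shift after turn [-33.77  -1.36   3.33]
tool z [ 0.05  -0.007 -0.999]
```

View pics/t13.png

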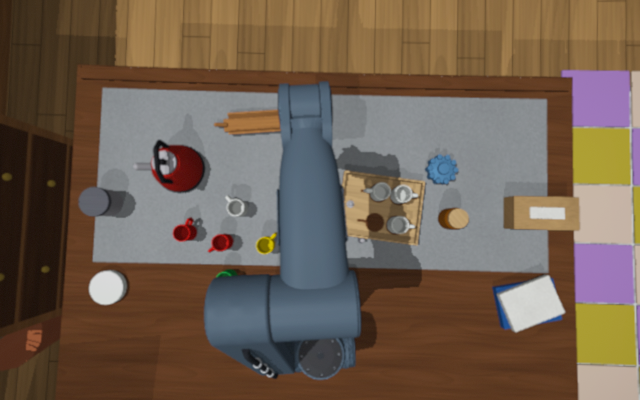

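>>> send_rows:
  increments:
    - {"dx": 3, "dy": 0.1, "dz": 0.1, "turn": 0.8}
    - {"dx": 4, "dy": 0.1, "dz": 0.2, "turn": 0}
    - {"dx": 4, "dy": 0.1, "dz": 0.2, "turn": 0}
    - {"dx": 4, "dy": 0.1, "dz": 0.2, "turn": 0}
    - {"dx": 4, "dy": 0.1, "dz": 0.2, "turn": 0}
    - {"dx": 4, "dy": 0.1, "dz": 0.2, "turn": 0}
    - {"dx": 4, "dy": 0.1, "dz": 0.2, "turn": 0}
    - {"dx": 3, "dy": 0.1, "dz": 0.2, "turn": 0}

```text
time_s: 28.65
eef_pos: [459.7, 284.9, 174.4]
tool_rot: [[-0.659, 0.75, 0.053], [0.751, 0.66, -0.007], [-0.04, 0.035, -0.999]]
force: [0.7, 0.8, 0.4]
finger_gap: 85.2
```

```bash
python3 - <<'E'
from h import *
p,d=look('t14.png'); go(440.8,313.6,110,131.9)
cv2.imwrite('pics/t14b.png',cv2.resize(p[150:270,300:450,::-1],None,fx=5,fy=5))
E
```

```text
inlays 1 [array([ 401., -197.,   16.])]
[390. 193.] 656 [ 504.6 -279.6] 77.2 (85, np.int64(102))
[242. 209.] 81 [425.1 266.3] 67.4 (25, np.int64(16))
[399. 225.] 331 [ 393.1 -275.7] -95.3 (41, np.int64(13))
t 28.7 tcp [456.9 287.7 173.9] yaw x 131.4 F [-2.5  2.5 -1.1] gap 85.3 q [33. 15. -8. 65. -2. -8.]
shift cm [3.25 0.3  6.29]
turn -0.5 (alt 179.5 )
  shift after turn [3.01 0.53 6.39]
  shift after turn [-3.01 -0.53  6.39]
tool z [ 0.051 -0.006 -0.999]
```

View pics/t14b.png

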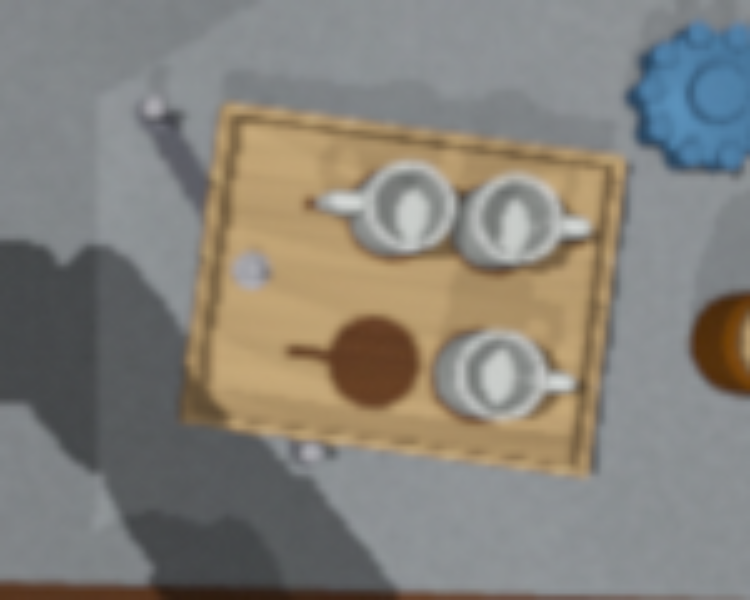

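>>> send_rows:
  increments:
    - {"dx": 1.5, "dy": 0.2, "dz": 1, "turn": 0}
    - {"dx": 1.0, "dy": 0.2, "dz": 1, "turn": 0}
    - {"dx": 0.4, "dy": 0, "dz": 1.5, "turn": 0}
    - {"dx": 0, "dy": 0, "dz": 1, "turn": 0}

```text
time_s: 29.03
eef_pos: [440.9, 315.5, 129.3]
tool_rot: [[-0.665, 0.745, 0.056], [0.746, 0.666, -0.002], [-0.039, 0.04, -0.998]]
force: [-0.5, -0.5, -0.1]
finger_gap: 85.5
```

```bash
python3 - <<'E'
from h import *
go(440.8,313.6,45,131.9)
# P1 mug check
p,d=cap('top'); P=cloud('top',d).reshape(-1,3); a=P[(P[:,2]>92)&(P[:,2]<110)&(P[:,1]>-246)&(P[:,1]<-140)&(P[:,0]>440)&(P[:,0]<580)]
from scipy.optimize import least_squares
f=least_squares(lambda c:np.hypot(*(a[:,:2]-c).T)-29,[511,-210],loss='soft_l1',f_scale=2); print(len(a),f.x)
p,d=cap('side'); cv2.imwrite('pics/s14.png',cv2.resize(p[200:350,200:400,::-1],None,fx=4,fy=4))
E
```

```text
t 29.03 tcp [440.9 315.5 129.3] yaw x 131.7 F [-0.5 -0.5 -0.1] gap 85.5 q [ 37.  17. -12.  59.  -2.  -5.]
shift cm [ 0.19 -0.47  8.42]
turn -0.2 (alt 179.8 )
  shift after turn [-0.14 -0.14  8.43]
  shift after turn [0.14 0.14 8.43]
tool z [ 0.056 -0.002 -0.998]
73 [ 510.81563523 -208.96880912]
```

View pics/s14.png

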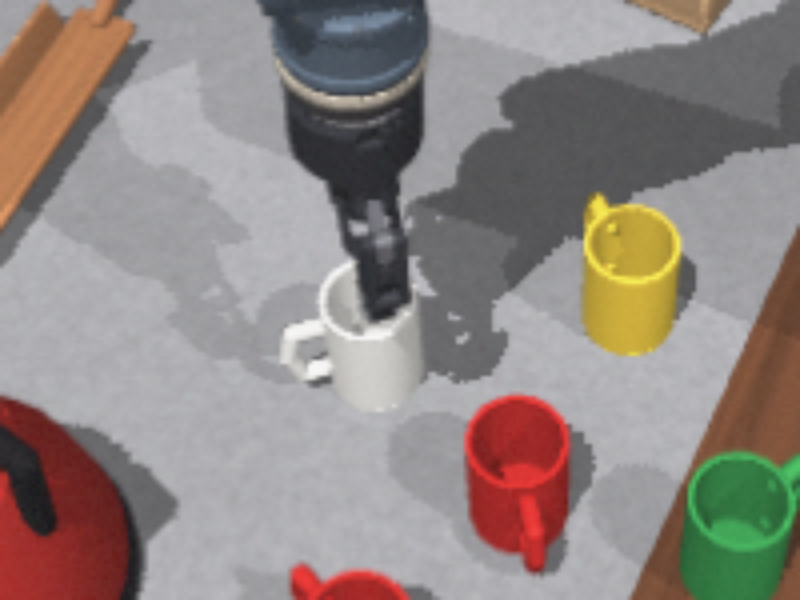

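>>> send_rows:
  increments:
    - {"dx": 0.2, "dy": -0.3, "dz": 1.2, "turn": 0}
    - {"dx": 0, "dy": -0.1, "dz": 1.5, "turn": 0}
    - {"dx": 0, "dy": 0, "dz": 1.5, "turn": 0}
    - {"dx": 0, "dy": 0, "dz": 1.3, "turn": 0}
    - {"dx": 0, "dy": 0, "dz": 0.5, "turn": 0}

```text
time_s: 29.55
eef_pos: [443.7, 312.0, 70.3]
tool_rot: [[-0.661, 0.748, 0.059], [0.749, 0.662, -0.001], [-0.04, 0.043, -0.998]]
force: [-0.0, -0.4, 0.3]
finger_gap: 85.5
```

```bash
python3 - <<'E'
from h import *
go(440.8,313.6,45,131.9)
E
```

```text
t 29.55 tcp [443.7 312.   70.3] yaw x 131.4 F [-0.  -0.4  0.3] gap 85.5 q [ 36.  19. -18.  50.  -2.  -5.]
shift cm [ 0.42 -0.22  2.51]
turn -0.5 (alt 179.5 )
  shift after turn [ 0.32 -0.11  2.53]
  shift after turn [-0.32  0.11  2.53]
tool z [ 0.059 -0.001 -0.998]
```

>>> send_rows:
  increments:
    - {"dx": 0.3, "dy": -0.2, "dz": 1, "turn": 0}
    - {"dx": 0.1, "dy": 0, "dz": 1, "turn": 0}
    - {"dx": 0, "dy": 0, "dz": 0.4, "turn": 0}

```text
time_s: 29.8
eef_pos: [443.0, 312.9, 46.4]
tool_rot: [[-0.659, 0.75, 0.061], [0.751, 0.66, -0.001], [-0.041, 0.045, -0.998]]
force: [-0.5, -0.0, -0.1]
finger_gap: 85.8
```

>>> send_rows:
  increments:
    - {"dx": 0, "dy": 0, "dz": 0, "turn": 0}
    - {"dx": 0, "dy": 0, "dz": 0, "turn": 0}
    - {"dx": 0, "dy": 0, "dz": 0, "turn": 0}
    - {"dx": 0, "dy": 0, "dz": 0, "turn": 0}
    - {"dx": 0, "dy": 0, "dz": 0, "turn": 0}
  jaw: 1

```text
time_s: 30.22
eef_pos: [444.1, 312.8, 47.7]
tool_rot: [[-0.658, 0.75, 0.061], [0.752, 0.66, -0.0], [-0.041, 0.046, -0.998]]
force: [-1.0, 0.1, -2.3]
finger_gap: 62.5
```

>>> send_rows:
  increments:
    - {"dx": 0, "dy": 0, "dz": -2, "turn": 0}
    - {"dx": 0, "dy": 0, "dz": -3, "turn": 0}
    - {"dx": 0, "dy": 0, "dz": -3, "turn": 0}
    - {"dx": 0, "dy": 0, "dz": -3, "turn": 0}
    - {"dx": 0, "dy": 0, "dz": -2, "turn": 0}

```text
time_s: 30.63
eef_pos: [432.9, 310.2, 177.4]
tool_rot: [[-0.659, 0.751, 0.052], [0.752, 0.66, -0.008], [-0.04, 0.034, -0.999]]
force: [1.1, -0.1, -2.7]
finger_gap: 62.6
```

```bash
python3 - <<'E'
from h import *
go(400,-197,170,173.5)
o=r.observe(); t=o['eef_pos'][:2]; D=np.array([400,-195])-t; print(D)
for k in range(16):
    y=np.radians(131.5+min(42,6*k)); w=D/16/10
    print(k,(w@[np.cos(y),np.sin(y)]).round(1),(w@[np.sin(y),-np.cos(y)]).round(1))
E
```

```text
t 30.63 tcp [432.9 310.2 177.4] yaw x 131.2 F [ 1.1 -0.1 -2.7] gap 62.6 q [37. 14. -8. 66. -2. -4.]
shift cm [-35.92 -35.95   0.95]
turn -42.3 (alt 137.7 )
  shift after turn [ -2.48 -50.77   0.74]
  shift after turn [ 2.48 50.77  0.74]
tool z [ 0.052 -0.008 -0.999]
[ -32.8665332  -505.22874137]
0 -2.2 -2.2
1 -2.0 -2.5
2 -1.7 -2.7
3 -1.4 -2.8
4 -1.1 -3.0
5 -0.8 -3.1
6 -0.5 -3.1
7 -0.2 -3.2
8 -0.2 -3.2
9 -0.2 -3.2
10 -0.2 -3.2
11 -0.2 -3.2
12 -0.2 -3.2
13 -0.2 -3.2
14 -0.2 -3.2
15 -0.2 -3.2
```

>>> send_rows:
  increments:
    - {"dx": -2.2, "dy": -2.2, "dz": 0, "turn": -6}
    - {"dx": -2, "dy": -2.5, "dz": 0, "turn": -6}
    - {"dx": -1.7, "dy": -2.7, "dz": 0, "turn": -6}
    - {"dx": -1.4, "dy": -2.8, "dz": 0, "turn": -6}
    - {"dx": -1.1, "dy": -3, "dz": 0, "turn": -6}
    - {"dx": -0.8, "dy": -3.1, "dz": 0, "turn": -6}
    - {"dx": -0.5, "dy": -3.1, "dz": 0, "turn": -5}
    - {"dx": -0.2, "dy": -3.2, "dz": 0, "turn": 0}

```text
time_s: 31.3
eef_pos: [419.8, 55.1, 184.7]
tool_rot: [[-0.994, 0.09, 0.066], [0.09, 0.996, 0.001], [-0.065, 0.007, -0.998]]
force: [0.0, -0.0, -2.6]
finger_gap: 62.1
```

```bash
python3 - <<'E'
from h import *
go(400.2,-195,165,172.7)
E
```

```text
t 31.3 tcp [419.8  55.1 184.7] yaw x 174.8 F [ 0.  -0.  -2.6] gap 62.1 q [  8.   2. -22.  62.  -0. -77.]
shift cm [ -0.19 -25.1    1.81]
turn 2.1 (alt -177.9 )
  shift after turn [ -1.24 -25.06   1.97]
  shift after turn [ 1.24 25.06  1.97]
tool z [ 0.066  0.001 -0.998]
```

>>> send_rows:
  increments:
    - {"dx": 0, "dy": -3.5, "dz": 0.1, "turn": 1}
    - {"dx": 0, "dy": -3.5, "dz": 0.1, "turn": 0}
    - {"dx": 0, "dy": -3.5, "dz": 0.2, "turn": 0}
    - {"dx": 0, "dy": -3.5, "dz": 0.2, "turn": 0}
    - {"dx": 0, "dy": -3.5, "dz": 0.2, "turn": 0}
    - {"dx": 0, "dy": -2.8, "dz": 0.2, "turn": 0}
    - {"dx": 0, "dy": -1.5, "dz": 0.2, "turn": 0}
    - {"dx": 0, "dy": -0.5, "dz": 0.2, "turn": 0}

```text
time_s: 31.97
eef_pos: [393.8, -181.8, 171.4]
tool_rot: [[-0.991, 0.11, 0.072], [0.11, 0.994, -0.003], [-0.072, 0.005, -0.997]]
force: [-0.2, -0.8, -3.4]
finger_gap: 62.3
```

```bash
python3 - <<'E'
from h import *
go(400.2,-195,66,172.7)
E
```

```text
t 31.97 tcp [ 393.8 -181.8  171.4] yaw x 173.6 F [-0.2 -0.8 -3.4] gap 62.3 q [ -26.    4.  -22.   60.    2. -110.]
shift cm [-0.02 -1.29 10.56]
turn 0.9 (alt -179.1 )
  shift after turn [-0.8  -1.23 10.54]
  shift after turn [ 0.8   1.23 10.54]
tool z [ 0.072 -0.003 -0.997]
```

>>> send_rows:
  increments:
    - {"dx": 0, "dy": -0.8, "dz": 1.5, "turn": 0.9}
    - {"dx": 0, "dy": -0.4, "dz": 2, "turn": 0}
    - {"dx": 0, "dy": 0, "dz": 2, "turn": 0}
    - {"dx": 0, "dy": 0, "dz": 1.5, "turn": 0}
    - {"dx": 0, "dy": 0, "dz": 1, "turn": 0}
    - {"dx": 0, "dy": 0, "dz": 0.4, "turn": 0}

```text
time_s: 32.47
eef_pos: [399.3, -195.1, 85.9]
tool_rot: [[-0.989, 0.13, 0.075], [0.13, 0.991, -0.005], [-0.075, 0.005, -0.997]]
force: [-0.4, 0.1, -2.3]
finger_gap: 62.3
```

```bash
python3 - <<'E'
from h import *
go(400.2,-195,64,172.7)
E
```

```text
t 32.47 tcp [ 399.3 -195.1   85.9] yaw x 172.5 F [-0.4  0.1 -2.3] gap 62.3 q [ -27.    9.  -30.   47.    2. -110.]
shift cm [0.08 0.01 2.19]
turn -0.2 (alt 179.8 )
  shift after turn [-0.09  0.03  2.19]
  shift after turn [ 0.09 -0.03  2.19]
tool z [ 0.075 -0.005 -0.997]
```

>>> send_rows:
  increments:
    - {"dx": 0.1, "dy": 0, "dz": 0.9, "turn": 0}
    - {"dx": 0, "dy": 0, "dz": 0.6, "turn": 0}
    - {"dx": 0, "dy": 0, "dz": 0.3, "turn": 0}
    - {"dx": 0, "dy": 0, "dz": 0.1, "turn": 0}

```text
time_s: 32.8
eef_pos: [400.1, -193.2, 66.2]
tool_rot: [[-0.989, 0.128, 0.075], [0.128, 0.992, -0.004], [-0.075, 0.005, -0.997]]
force: [0.3, 0.8, -2.3]
finger_gap: 62.3
```

```bash
python3 - <<'E'
from h import *
go(400.2,-195,64,172.7)
E
```

```text
t 32.8 tcp [ 400.1 -193.2   66.2] yaw x 172.6 F [ 0.3  0.8 -2.3] gap 62.3 q [ -27.   10.  -32.   44.    2. -110.]
shift cm [-0.02 -0.17  0.22]
turn -0.1 (alt 179.9 )
  shift after turn [-0.03 -0.17  0.22]
  shift after turn [0.03 0.17 0.22]
tool z [ 0.075 -0.004 -0.997]
```

>>> send_rows:
  increments:
    - {"dx": 0, "dy": -0.2, "dz": 0.2, "turn": 0}
    - {"dx": 0, "dy": 0, "dz": 0.1, "turn": 0}

```text
time_s: 32.97
eef_pos: [400.6, -195.5, 63.9]
tool_rot: [[-0.989, 0.128, 0.075], [0.128, 0.992, -0.005], [-0.075, 0.005, -0.997]]
force: [-4.3, -3.1, 7.0]
finger_gap: 62.2
```

>>> send_rows:
  increments:
    - {"dx": 0, "dy": 0, "dz": 0, "turn": 0}
    - {"dx": 0, "dy": 0, "dz": 0, "turn": 0}
    - {"dx": 0, "dy": 0, "dz": 0, "turn": 0}
    - {"dx": 0, "dy": 0, "dz": 0, "turn": 0}
  jaw: 0

```text
time_s: 33.3
eef_pos: [402.2, -196.3, 65.6]
tool_rot: [[-0.989, 0.128, 0.079], [0.128, 0.992, -0.007], [-0.079, 0.004, -0.997]]
force: [-0.4, 0.4, 0.9]
finger_gap: 85.6
```

>>> send_rows:
  increments:
    - {"dx": -0.1, "dy": 0, "dz": -2, "turn": 0}
    - {"dx": -0.2, "dy": 0, "dz": -3, "turn": 0}
    - {"dx": -0.2, "dy": 0, "dz": -3, "turn": 0}
    - {"dx": -0.2, "dy": 0, "dz": -3, "turn": 0}
    - {"dx": -0.1, "dy": 0, "dz": -3, "turn": 0}

```text
time_s: 33.72
eef_pos: [395.4, -194.5, 205.9]
tool_rot: [[-0.989, 0.128, 0.069], [0.128, 0.992, -0.001], [-0.069, 0.008, -0.998]]
force: [0.6, -1.0, -0.3]
finger_gap: 85.4
```

>>> send_rows:
  increments:
    - {"dx": 0, "dy": 4, "dz": 0, "turn": 0}
    - {"dx": 0, "dy": 4, "dz": 0, "turn": 0}
    - {"dx": 0, "dy": 4, "dz": 0, "turn": 0}
    - {"dx": 0, "dy": 4, "dz": 0, "turn": 0}
    - {"dx": 0, "dy": 4, "dz": 0, "turn": 0}
    - {"dx": 0, "dy": 4, "dz": 0, "turn": 0}
    - {"dx": 0, "dy": 4, "dz": 0, "turn": 0}
    - {"dx": 0, "dy": 2, "dz": 0, "turn": 0}

```text
time_s: 34.38
eef_pos: [441.7, 107.3, 218.9]
tool_rot: [[-0.985, 0.145, 0.091], [0.145, 0.989, -0.007], [-0.091, 0.007, -0.996]]
force: [-0.2, -0.2, 0.1]
finger_gap: 85.7
```

```bash
cat >> h.py <<'E'
def check(p,d,pv=(467.8,-104.5),yaw=-96.5):
    """per-place rim circle fit & handle dir"""
    from scipy.optimize import least_squares
    P=cloud('top',d); hsv=cv2.cvtColor(p,cv2.COLOR_RGB2HSV); W=P[hsv[...,1]<75]
    a=np.radians(yaw);R=np.array([[np.cos(a),-np.sin(a)],[np.sin(a),np.cos(a)]])
    for n,L,s in((1,[100,56],-1),(2,[100,-56],-1),(3,[178,56],1),(4,[178,-56],1)):
        c=np.array(pv)+R@L; w=(W[:,:2]-c)@R   # tray frame rel place
        rim=w[(W[:,2]>92)&(W[:,2]<112)&(np.abs(w[:,0])<39)&(np.abs(w[:,1])<50)]
        f=least_squares(lambda q:np.hypot(*(rim-q).T)-29,[0,0],loss='soft_l1',f_scale=2).x if len(rim)>8 else None
        h=w[(W[:,2]>40)&(s*w[:,0]>40)&(s*w[:,0]<70)&(np.abs(w[:,1])<35)]
        print('place',n,'rim pts',len(rim),'offset',None if f is None else f.round(1),'handle n',len(h), 'handle deg off', None if f is None or not len(h) else np.degrees(np.arctan2(h.mean(0)[1]-f[1],s*(h.mean(0)[0]-f[0]))).round(1))
E
python3 - <<'E'
from h import *
st()
p,d=cap('top','t15.png'); check(p,d)
cv2.imwrite('pics/t15b.png',cv2.resize(p[150:270,300:450,::-1],None,fx=5,fy=5))
p,d=cap('side'); cv2.imwrite('pics/s15b.png',cv2.resize(p[100:220,270:430,::-1],None,fx=5,fy=5))
E
```

```text
t 34.38 tcp [441.7 107.3 218.9] yaw x 171.6 F [-0.2 -0.2  0.1] gap 85.7 q [ 15.   3. -16.  66.  -2. -67.]
place 1 rim pts 69 offset [-0.9 -1.5] handle n 24 handle deg off -2.8
place 2 rim pts 65 offset [ 1.2 -0.5] handle n 22 handle deg off -1.6
place 3 rim pts 74 offset [-2.9  0.1] handle n 14 handle deg off 0.4
place 4 rim pts 71 offset [-0.8  0.8] handle n 12 handle deg off 2.1
```

View pics/t15b.png

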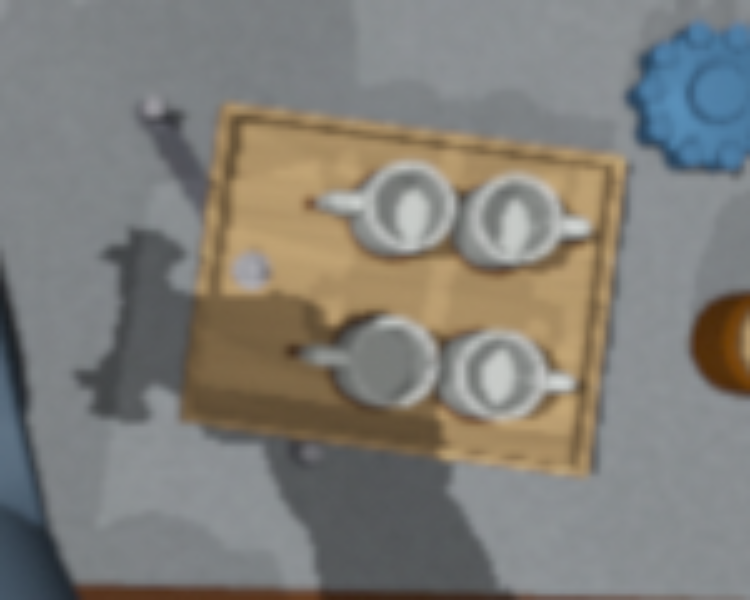

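View pics/s15b.png

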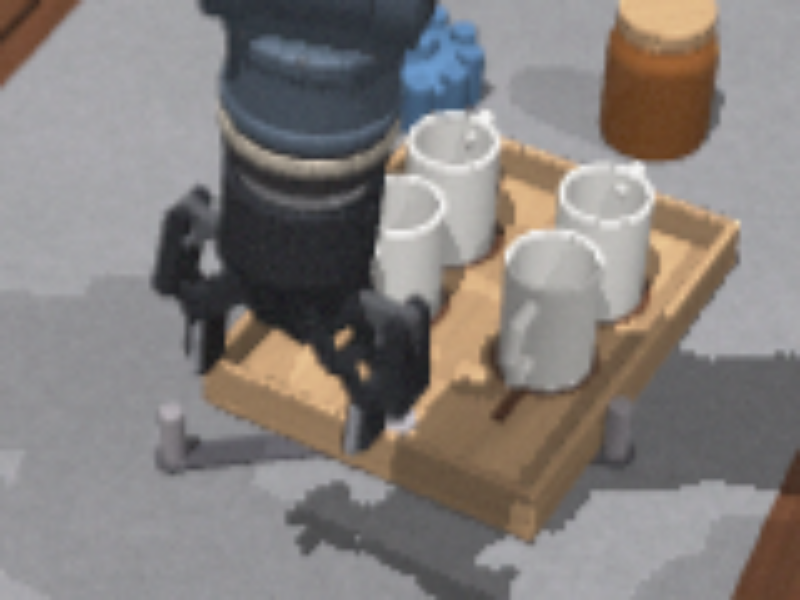

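```bash
python3 - <<'E'
from h import *
go(280,-310,200,83.5)
o=r.observe(); t=o['eef_pos'][:2]; D=np.array([280,-310])-t; print(D)
for k in range(14):
    y=np.radians(171.6-6.4*k); w=D/14/10
    print(k,(w@[np.cos(y),np.sin(y)]).round(1),(w@[np.sin(y),-np.cos(y)]).round(1))
E
```

```text
t 34.48 tcp [441.8 106.8 218.6] yaw x 171.8 F [-0.1 -0.7  0.1] gap 85.2 q [ 15.   3. -16.  66.  -2. -67.]
shift cm [ 10.18 -43.58   0.68]
turn 88.3 (alt -91.7 )
  shift after turn [-43.25 -11.36   1.86]
  shift after turn [43.25 11.36  1.86]
tool z [ 0.091 -0.007 -0.996]
[-161.83796461 -416.83066643]
0 0.7 -3.1
1 0.4 -3.2
2 0.0 -3.2
3 -0.4 -3.2
4 -0.7 -3.1
5 -1.0 -3.0
6 -1.4 -2.9
7 -1.7 -2.7
8 -2.0 -2.5
9 -2.2 -2.3
10 -2.5 -2.0
11 -2.7 -1.7
12 -2.9 -1.4
13 -3.0 -1.1
```

>>> send_rows:
  increments:
    - {"dx": 0.7, "dy": -3.1, "dz": 0, "turn": 6.4}
    - {"dx": 0.4, "dy": -3.2, "dz": 0, "turn": 6.4}
    - {"dx": 0, "dy": -3.2, "dz": 0, "turn": 6.4}
    - {"dx": -0.4, "dy": -3.2, "dz": 0, "turn": 6.4}
    - {"dx": -0.7, "dy": -3.1, "dz": 0, "turn": 6.4}
    - {"dx": -1, "dy": -3, "dz": 0, "turn": 6.4}
    - {"dx": -1.4, "dy": -2.9, "dz": 0, "turn": 6.4}
    - {"dx": -1.7, "dy": -2.7, "dz": 0, "turn": 6.4}
  jaw: 1

```text
time_s: 35.15
eef_pos: [345.1, -136.4, 211.7]
tool_rot: [[-0.485, 0.869, 0.094], [0.873, 0.488, -0.006], [-0.052, 0.079, -0.996]]
force: [0.9, -0.7, 0.1]
finger_gap: -0.2
```

```bash
python3 - <<'E'
from h import *
go(280,-310,160,83.5)
o=r.observe(); t=o['eef_pos'][:2]; D=np.array([280,-310])-t; print(D)
for k in range(6):
    y=np.radians(83.5+6.5*(5-k)); w=D/6/10
    print(k,(w@[np.cos(y),np.sin(y)]).round(1),(w@[np.sin(y),-np.cos(y)]).round(1))
E
```

```text
t 35.15 tcp [ 345.1 -136.4  211.7] yaw x 119.1 F [ 0.9 -0.7  0.1] gap -0.2 q [-23.  -5. -25.  65.   2. -52.]
shift cm [-11.72 -14.54   4.64]
turn 35.6 (alt -144.4 )
  shift after turn [-17.98  -4.5    5.17]
  shift after turn [17.98  4.5   5.17]
tool z [ 0.094 -0.006 -0.996]
[ -65.10893847 -173.58854296]
0 -2.1 -2.2
1 -2.4 -2.0
2 -2.6 -1.7
3 -2.8 -1.4
4 -2.9 -1.1
5 -3.0 -0.8
```

>>> send_rows:
  increments:
    - {"dx": -2.1, "dy": -2.2, "dz": 0.2, "turn": 6.4}
    - {"dx": -2.4, "dy": -2, "dz": 0.2, "turn": 6.4}
    - {"dx": -2.6, "dy": -1.7, "dz": 0.2, "turn": 6.4}
    - {"dx": -2.8, "dy": -1.4, "dz": 0.5, "turn": 6.4}
    - {"dx": -2.6, "dy": -1.1, "dz": 0.5, "turn": 6.4}
    - {"dx": -1.5, "dy": -0.6, "dz": 0.5, "turn": 3}
    - {"dx": -0.5, "dy": 0, "dz": 0.5, "turn": 0}

```text
time_s: 35.73
eef_pos: [282.2, -315.8, 183.5]
tool_rot: [[0.15, 0.984, 0.1], [0.989, -0.149, -0.014], [0.001, 0.101, -0.995]]
force: [0.1, -0.4, 0.2]
finger_gap: 0.1
```

```bash
python3 - <<'E'
from h import *
go(280,-308,32,83.5)
E
```

```text
t 35.73 tcp [ 282.2 -315.8  183.5] yaw x 81.4 F [ 0.1 -0.4  0.2] gap 0.1 q [-51.   2. -22.  62.   4. -42.]
shift cm [ 0.72 -1.86 15.04]
turn -2.1 (alt 177.9 )
  shift after turn [ 0.75 -0.31 15.15]
  shift after turn [-0.75  0.31 15.15]
tool z [ 0.1   -0.014 -0.995]
```

>>> send_rows:
  increments:
    - {"dx": 0.4, "dy": -0.5, "dz": 2.5, "turn": -1.5}
    - {"dx": 0.3, "dy": -0.4, "dz": 2.5, "turn": 0}
    - {"dx": 0, "dy": -0.3, "dz": 2.5, "turn": 0}
    - {"dx": 0, "dy": -0.3, "dz": 2.5, "turn": 0}
    - {"dx": 0, "dy": -0.2, "dz": 2, "turn": 0}
    - {"dx": 0, "dy": -0.1, "dz": 1, "turn": 0}

```text
time_s: 36.23
eef_pos: [277.1, -311.3, 49.6]
tool_rot: [[0.119, 0.987, 0.104], [0.993, -0.118, -0.02], [-0.008, 0.106, -0.994]]
force: [-0.3, -0.2, 0.6]
finger_gap: 0.1
```

```bash
cat >> h.py <<'E'
def intray(yaw=-96.5,pv=(467.8,-104.5)):
    t=r.observe()['eef_pos']; a=np.radians(yaw);R=np.array([[np.cos(a),-np.sin(a)],[np.sin(a),np.cos(a)]])
    print('tcp in tray frame',((t[:2]-np.array(pv))@R).round(1),'z',t[2].round(1))
E
python3 - <<'E'
from h import *
go(320,-308,32,83.5); intray()
E
```

```text
t 36.23 tcp [ 277.1 -311.3   49.6] yaw x 83.1 F [-0.3 -0.2  0.6] gap 0.1 q [-51.   9. -37.  39.   4. -44.]
shift cm [0.85 4.01 2.19]
turn -0.4 (alt 179.6 )
  shift after turn [0.81 4.22 1.76]
  shift after turn [-0.81 -4.22  1.76]
tool z [ 0.104 -0.02  -0.994]
tcp in tray frame [ 227.1 -166.1] z 49.6
```

>>> send_rows:
  increments:
    - {"dx": 0, "dy": 0, "dz": 1, "turn": 0}
    - {"dx": 0, "dy": 0.5, "dz": 0.7, "turn": 0}
    - {"dx": 0, "dy": 0.8, "dz": 0.2, "turn": 0}
    - {"dx": 0, "dy": 0.6, "dz": 0.1, "turn": 0}

```text
time_s: 36.57
eef_pos: [296.8, -311.0, 28.6]
tool_rot: [[0.115, 0.988, 0.101], [0.993, -0.114, -0.016], [-0.004, 0.102, -0.995]]
force: [1.0, -0.6, -0.2]
finger_gap: -0.1
```

```bash
python3 - <<'E'
from h import *
go(320,-308,32,83.5); intray()
p,d=cap('side'); cv2.imwrite('pics/s16.png',cv2.resize(p[60:210,300:500,::-1],None,fx=4,fy=4))
E
```

```text
t 36.57 tcp [ 296.8 -311.    28.6] yaw x 83.4 F [ 1.  -0.6 -0.2] gap -0.1 q [-49.  12. -37.  36.   4. -42.]
shift cm [ 0.56  2.29 -0.11]
turn -0.1 (alt 179.9 )
  shift after turn [ 0.56  2.27 -0.34]
  shift after turn [-0.56 -2.27 -0.34]
tool z [ 0.101 -0.016 -0.995]
tcp in tray frame [ 224.5 -146.5] z 28.6
```

View pics/s16.png

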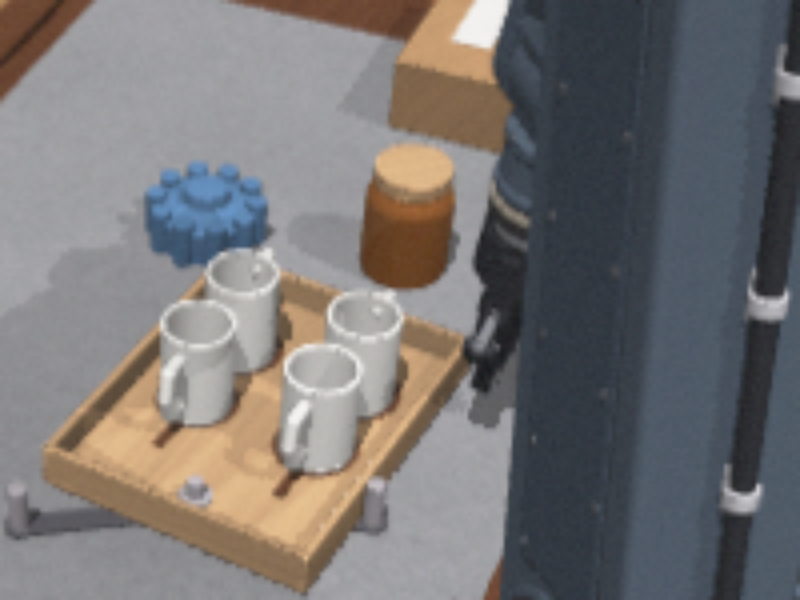

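>>> send_rows:
  increments:
    - {"dx": 0, "dy": 0.5, "dz": 0, "turn": 0}
    - {"dx": 0, "dy": 0.4, "dz": 0, "turn": 0}
    - {"dx": -0.1, "dy": 0.4, "dz": 0.1, "turn": 0}
    - {"dx": -0.2, "dy": 0.4, "dz": 0, "turn": -1}
    - {"dx": -0.2, "dy": 0.5, "dz": 0.1, "turn": -1.2}
    - {"dx": -0.3, "dy": 0.5, "dz": 0.1, "turn": -1.3}
    - {"dx": -0.3, "dy": 0.5, "dz": 0.1, "turn": -1.4}
    - {"dx": -0.3, "dy": 0.5, "dz": 0.1, "turn": -1.4}

```text
time_s: 37.28
eef_pos: [339.0, -330.9, 30.5]
tool_rot: [[-0.007, 0.995, 0.104], [1.0, 0.009, -0.02], [-0.021, 0.103, -0.994]]
force: [-1.4, 0.5, 0.8]
finger_gap: 0.1
```

```bash
cat >> h.py <<'E'
def pushst(x=225,y=-131,pv=(467.8,-104.5)):
    """tray angle inferred from finger contact: tray frame y of TCP = y"""
    o=r.observe(); t=o['eef_pos']; v=t[:2]-np.array(pv); rr=np.hypot(*v)
    # local point has y=-131 -> local angle = asin(y/rr)
    th=np.degrees(np.arctan2(v[1],v[0])-np.arcsin(y/rr)); R=o['tool_rot']
    print('inferred tray angle',round(th+96.5,1),'local x',round(np.sqrt(rr**2-y*y),1),'z',t[2].round(1),'tool yaw-ideal',(np.degrees(np.arctan2(R[1,0],R[0,0]))-(th+180)).round(1)%360,'F',o['force'].round(1),'tz',R[:,2].round(3))
E
python3 - <<'E'
from h import *
pushst()
p,d=cap('top','t17.png')
cv2.imwrite('pics/t17b.png',cv2.resize(p[150:270,300:450,::-1],None,fx=5,fy=5))
E
```

```text
inferred tray angle 7.1 local x 225.2 z 30.5 tool yaw-ideal 359.8 F [-1.4  0.5  0.8] tz [ 0.104 -0.02  -0.994]
```

View pics/t17b.png

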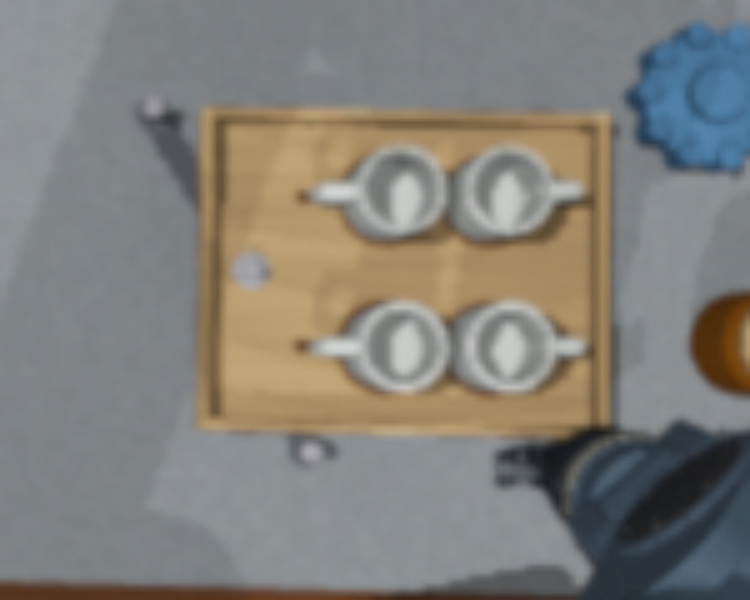

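>>> send_rows:
  increments:
    - {"dx": -0.1, "dy": 0.5, "dz": 0.1, "turn": -1.5}
    - {"dx": -0.1, "dy": 0.5, "dz": 0.1, "turn": -1.5}
    - {"dx": -0.1, "dy": 0.5, "dz": 0.1, "turn": -1.5}
    - {"dx": 0, "dy": 0.6, "dz": 0.1, "turn": -1.6}
    - {"dx": 0, "dy": 0.6, "dz": 0.1, "turn": -1.6}
    - {"dx": 0, "dy": 0.6, "dz": 0.1, "turn": -1.6}
    - {"dx": 0, "dy": 0.6, "dz": 0.1, "turn": -1.6}

```text
time_s: 37.92
eef_pos: [382.4, -332.7, 27.1]
tool_rot: [[-0.213, 0.972, 0.103], [0.976, 0.216, -0.023], [-0.045, 0.096, -0.994]]
force: [-2.7, -2.9, -0.3]
finger_gap: 0.1
```

```bash
python3 - <<'E'
from h import *
pushst(); st()
E
```

```text
inferred tray angle 18.5 local x 205.5 z 27.1 tool yaw-ideal 0.3 F [-2.7 -2.9 -0.3] tz [ 0.103 -0.023 -0.994]
t 37.92 tcp [ 382.4 -332.7   27.1] yaw x 102.3 F [-2.7 -2.9 -0.3] gap 0.1 q [-43.  18. -29.  38.   3. -55.]
```

>>> send_rows:
  increments:
    - {"dx": -0.3, "dy": 0.6, "dz": 0, "turn": -1.7}
    - {"dx": -0.3, "dy": 0.6, "dz": 0, "turn": -1.7}
    - {"dx": -0.3, "dy": 0.6, "dz": 0, "turn": -1.7}
    - {"dx": -0.3, "dy": 0.6, "dz": 0.1, "turn": -1.7}
    - {"dx": -0.3, "dy": 0.6, "dz": 0.1, "turn": -1.7}
    - {"dx": -0.3, "dy": 0.6, "dz": 0.1, "turn": -1.7}
    - {"dx": -0.3, "dy": 0.6, "dz": 0.1, "turn": -1.7}
    - {"dx": -0.3, "dy": 0.6, "dz": 0.1, "turn": -1.7}

```text
time_s: 38.58
eef_pos: [442.0, -339.8, 27.7]
tool_rot: [[-0.459, 0.882, 0.103], [0.886, 0.464, -0.024], [-0.069, 0.081, -0.994]]
force: [-2.4, -2.8, 0.5]
finger_gap: 0.1
```

```bash
python3 - <<'E'
from h import *
pushst(); st()
p,d=cap('top','t18.png')
E
```

```text
inferred tray angle 33.8 local x 197.2 z 27.7 tool yaw-ideal 0.1 F [-2.4 -2.8  0.5] tz [ 0.103 -0.024 -0.994]
t 38.58 tcp [ 442.  -339.8   27.7] yaw x 117.4 F [-2.4 -2.8  0.5] gap 0.1 q [-39.  22. -22.  41.   3. -66.]
```

View pics/t18.png

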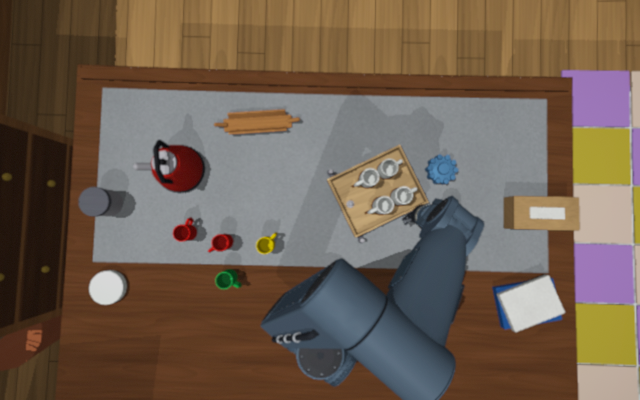

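>>> send_rows:
  increments:
    - {"dx": -0.4, "dy": 0.6, "dz": 0, "turn": -1.7}
    - {"dx": -0.4, "dy": 0.6, "dz": 0, "turn": -1.7}
    - {"dx": -0.4, "dy": 0.6, "dz": 0, "turn": -1.7}
    - {"dx": -0.4, "dy": 0.6, "dz": 0.1, "turn": -1.7}
    - {"dx": -0.4, "dy": 0.6, "dz": 0, "turn": -1.7}
    - {"dx": -0.4, "dy": 0.6, "dz": 0.1, "turn": -1.7}
    - {"dx": -0.4, "dy": 0.6, "dz": 0, "turn": -1.7}
    - {"dx": -0.4, "dy": 0.6, "dz": 0.1, "turn": -1.7}

```text
time_s: 39.3
eef_pos: [504.4, -337.1, 29.6]
tool_rot: [[-0.672, 0.734, 0.102], [0.736, 0.677, -0.019], [-0.083, 0.062, -0.995]]
force: [-1.5, -0.2, 1.6]
finger_gap: -0.3
```

```bash
python3 - <<'E'
from h import *
pushst()
E
```

```text
inferred tray angle 49.2 local x 195.7 z 29.6 tool yaw-ideal 359.7 F [-1.5 -0.2  1.6] tz [ 0.102 -0.019 -0.995]
```

>>> send_rows:
  increments:
    - {"dx": -0.4, "dy": 0.6, "dz": 0.1, "turn": -1.7}
    - {"dx": -0.4, "dy": 0.6, "dz": 0.1, "turn": -1.7}
    - {"dx": -0.4, "dy": 0.6, "dz": 0, "turn": -1.7}
    - {"dx": -0.3, "dy": 0.5, "dz": 0.1, "turn": -1.4}
    - {"dx": -0.2, "dy": 0.4, "dz": 0.1, "turn": -1}
    - {"dx": -0.2, "dy": 0.3, "dz": 0, "turn": -0.8}

```text
time_s: 39.8
eef_pos: [544.3, -327.4, 28.9]
tool_rot: [[-0.782, 0.614, 0.103], [0.616, 0.787, -0.019], [-0.093, 0.048, -0.994]]
force: [-1.8, -2.4, -0.9]
finger_gap: 0.3
```

```bash
python3 - <<'E'
from h import *
pushst()
E
```

```text
inferred tray angle 59.2 local x 195.8 z 28.9 tool yaw-ideal 359.1 F [-1.8 -2.4 -0.9] tz [ 0.103 -0.019 -0.994]
```

>>> send_rows:
  increments:
    - {"dx": -0.2, "dy": 0.3, "dz": 0, "turn": -0.8}
    - {"dx": -0.2, "dy": 0.3, "dz": 0, "turn": -0.8}
    - {"dx": -0.2, "dy": 0.3, "dz": 0.1, "turn": -0.8}
    - {"dx": -0.1, "dy": 0.3, "dz": 0, "turn": -0.5}

```text
time_s: 40.13
eef_pos: [558.2, -321.6, 28.9]
tool_rot: [[-0.815, 0.57, 0.102], [0.571, 0.821, -0.02], [-0.095, 0.042, -0.995]]
force: [-0.5, -2.9, -0.6]
finger_gap: 0.5
```

```bash
python3 - <<'E'
from h import *
pushst()
E
```

```text
inferred tray angle 63.0 local x 195.3 z 28.9 tool yaw-ideal 358.5 F [-0.5 -2.9 -0.6] tz [ 0.102 -0.02  -0.995]
```

>>> send_rows:
  increments:
    - {"dx": -0.1, "dy": 0.3, "dz": 0, "turn": -0.5}
    - {"dx": -0.1, "dy": 0.2, "dz": 0, "turn": -0.5}

```text
time_s: 40.3
eef_pos: [563.3, -318.6, 29.4]
tool_rot: [[-0.826, 0.554, 0.103], [0.555, 0.832, -0.02], [-0.097, 0.04, -0.995]]
force: [-0.6, -2.8, -0.8]
finger_gap: 0.1
```

>>> send_rows:
  increments:
    - {"dx": -0.1, "dy": 0.2, "dz": 0, "turn": -0.3}
    - {"dx": -0.1, "dy": 0.2, "dz": 0, "turn": 0}

```text
time_s: 40.47
eef_pos: [563.6, -318.5, 29.4]
tool_rot: [[-0.829, 0.551, 0.095], [0.552, 0.834, -0.026], [-0.093, 0.031, -0.995]]
force: [-11.6, -7.9, 4.2]
finger_gap: -0.2
```

```bash
python3 - <<'E'
from h import *
pushst()
E
```

```text
inferred tray angle 64.6 local x 194.5 z 29.4 tool yaw-ideal 358.3 F [-11.6  -7.9   4.2] tz [ 0.095 -0.026 -0.995]
```

>>> send_rows:
  increments:
    - {"dx": 0, "dy": 0.1, "dz": 0, "turn": 0}
    - {"dx": 0, "dy": 0.1, "dz": 0, "turn": 0}
    - {"dx": 0, "dy": -0.6, "dz": 0, "turn": 0}
    - {"dx": 0, "dy": -1.5, "dz": 0, "turn": 0}
    - {"dx": 0, "dy": -2, "dz": 0, "turn": 0}

```text
time_s: 40.88
eef_pos: [541.5, -351.3, 28.6]
tool_rot: [[-0.831, 0.548, 0.094], [0.548, 0.836, -0.027], [-0.093, 0.029, -0.995]]
force: [0.3, 0.4, 0.1]
finger_gap: 0.3
```

```bash
python3 - <<'E'
from h import *
intray(-31.8); st()
E
```

```text
tcp in tray frame [ 192.7 -170.9] z 28.6
t 40.88 tcp [ 541.5 -351.3   28.6] yaw x 146.6 F [0.3 0.4 0.1] gap 0.3 q [-34.  29.  -9.  47.   2. -90.]
```

>>> send_rows:
  increments:
    - {"dx": 0, "dy": 0, "dz": -2, "turn": 0}
    - {"dx": 0, "dy": 0, "dz": -4, "turn": 0}
    - {"dx": 0, "dy": 0, "dz": -4, "turn": 0}
    - {"dx": 0, "dy": 0, "dz": -4, "turn": 0}
    - {"dx": 0, "dy": 0, "dz": -4, "turn": 0}
    - {"dx": 0, "dy": -3, "dz": -1, "turn": 0}
    - {"dx": 0, "dy": -4, "dz": 0, "turn": 0}
    - {"dx": 0, "dy": -4, "dz": 0, "turn": 0}

```text
time_s: 41.55
eef_pos: [456.8, -441.9, 222.9]
tool_rot: [[-0.835, 0.542, 0.094], [0.543, 0.84, -0.021], [-0.09, 0.033, -0.995]]
force: [0.7, 0.5, -1.3]
finger_gap: -0.1
```

>>> send_rows:
  increments:
    - {"dx": 1, "dy": -3, "dz": 0, "turn": 0}
    - {"dx": 1, "dy": -3, "dz": 0, "turn": 0}
    - {"dx": 1, "dy": -3, "dz": 0, "turn": 0}
    - {"dx": 0, "dy": 0, "dz": 0, "turn": 0}

```text
time_s: 41.88
eef_pos: [373.7, -510.9, 218.6]
tool_rot: [[-0.833, 0.545, 0.097], [0.545, 0.838, -0.025], [-0.095, 0.032, -0.995]]
force: [1.0, 0.2, 0.5]
finger_gap: -0.1
```

```bash
python3 - <<'E'
from h import *
st()
p,d=cap('top','t20.png'); check(p,d,yaw=-31.8)
cv2.imwrite('pics/t20b.png',cv2.resize(p[110:250,300:450,::-1],None,fx=5,fy=4.28))
# rim edges: rim-top points z 38..50 in tray frame
P=cloud('top',d).reshape(-1,3); 
hsv=cv2.cvtColor(p,cv2.COLOR_RGB2HSV).reshape(-1,3)
for yaw in(-31.8,):
    a=np.radians(yaw);R=np.array([[np.cos(a),-np.sin(a)],[np.sin(a),np.cos(a)]]); w=(P[:,:2]-[467.8,-104.5])@R
    for s in (1,-1):
        m=(np.abs(P[:,2]-44)<6)&(np.abs(s*w[:,1]-116)<14)&(w[:,0]>0)&(w[:,0]<240)&(hsv[:,1]>70)
        c=np.polyfit(w[m,0],w[m,1],1); print(s,m.sum(),'slope deg',np.degrees(c[0]).round(2),'off',c[1].round(1))
p,d=cap('side'); cv2.imwrite('pics/s20.png',cv2.resize(p[80:230,250:450,::-1],None,fx=4,fy=4))
E
```

```text
t 41.88 tcp [ 373.7 -510.9  218.6] yaw x 146.8 F [1.  0.2 0.5] gap -0.1 q [ -56.   21.    8.   72.    4. -112.]
place 1 rim pts 66 offset [-2.1 -2.9] handle n 21 handle deg off -0.3
place 2 rim pts 67 offset [-1.1 -1.9] handle n 26 handle deg off 0.0
place 3 rim pts 70 offset [-4.1 -1.7] handle n 10 handle deg off 1.5
place 4 rim pts 68 offset [-2.6 -1.3] handle n 14 handle deg off 2.4
1 137 slope deg -0.07 off 113.7
-1 139 slope deg -0.15 off -116.9
```

View pics/t20b.png

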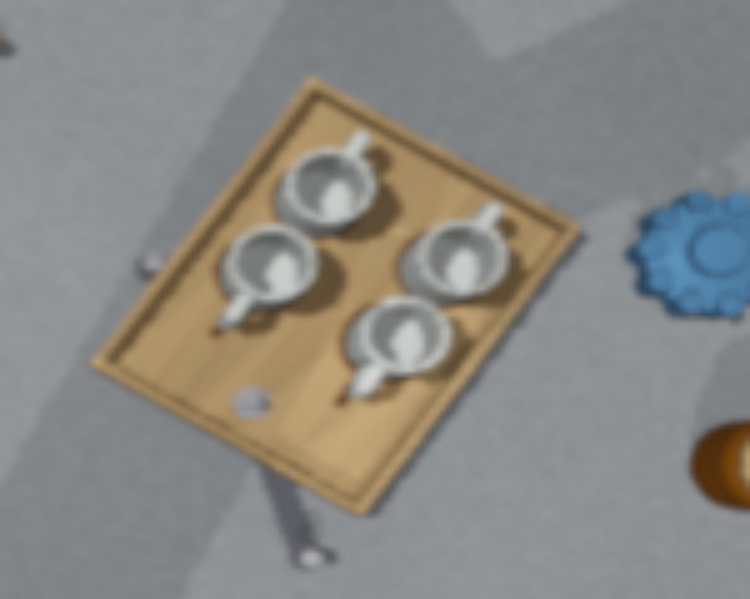

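View pics/s20.png

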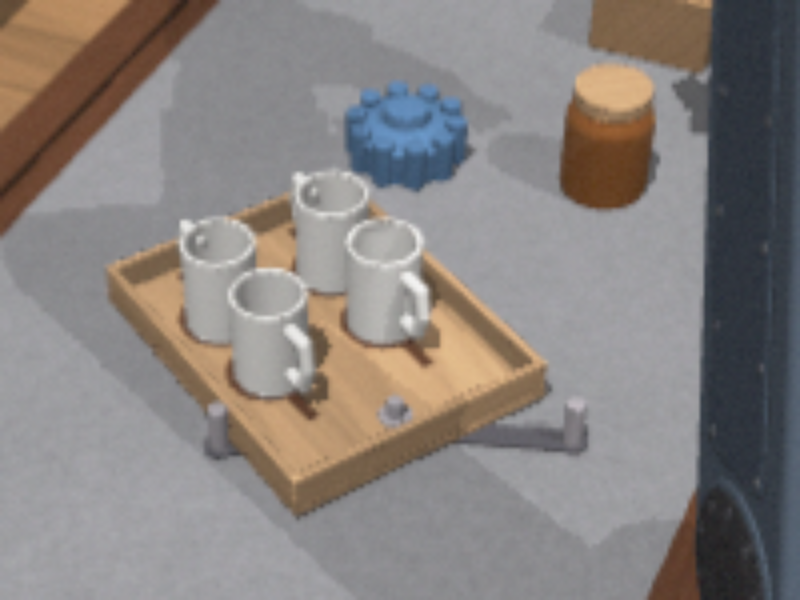

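```bash
python3 - <<'E'
from h import *
st(); print(r.close_job())
E
```

```text
t 41.98 tcp [ 376.5 -508.8  218.9] yaw x 146.9 F [0.1 0.5 0.1] gap 0.0 q [ -55.   21.    8.   72.    4. -112.]
the job is handed in; nothing more can be done
None
```

I finished the tray and handed the job in at about 42 s; the close call gave no verdict.

**What I did**
- I pushed the tray to the first stop, feeling about 15 N there.
- I stood all four white mugs on their places with the handles on the lines, then pushed the loaded tray to the second stop, feeling about 14 N there. The arm then moved clear.
- I left the red, yellow and green mugs alone.

**Last checks**

| Check | Measured | Limit |
|---|---|---|
| Tray angle | about 1.12 to 1.13 rad, side against the second peg in both views | above 1.08 rad |
| Mug centres | within about 4.5 mm of their places | 12 mm |
| Handles | within about 2.5° of the lines | about 15° |
| Force on the tool at hand-in | about 0.5 N, clear of everything | touches nothing |

- **Mugs upright:** all four look upright in both views; I didn't measure their tilt.
- **Kettle, dish, candle holder and jar:** the arm never went near the kettle and dish. The candle holder and jar look unmoved in the last pictures, but I didn't measure any of the four again.

**What went less well**
- **Tool tilt:** it drifted up to about 6°. I took it out once, partway through, by pressing the closed fingers against the fixed second stop peg at up to about 28 N total. It had crept back to about 6° during the last push and at hand-in.
- **Tray at the first stop:** two estimates of its direction differed by under 1°.

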